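Key a sample carousel onto the sampler's drive spindle

ROBOT

A 7-joint arm with a two-finger parallel gripper is mounted at the origin on the work surface. World frame = base frame: x ahead of the robot, y to its left, z up, the work surface at z = 0. Lengths are in mm, angles in rad, forces in N, time in s.
With the tool pointing down it reaches from about 400 to 875 mm from the base axis. Payload 4.4 kg.
Tool frame: the origin (TCP) lies at the very end of the fingers, on their centre line; the grasp point (between the pads) lies 19 mm behind it (grip_depth is the distance from the TCP to the grasp point, in mm); z points along the fingers, y is the direction in which the jaws open and shut (so a half turn about z gives the same grasp; the last joint's range is limited). The gripper opens to 85 mm and grips with 20 to 120 N. Pads are 22 mm wide; open, the fingers measure 114 mm over their backs; the gripper's body (76 mm by 85 mm) begins 54 mm behind the grasp point. The pads swing forward as they close: fully open they stand 13 mm farther back than shut.
Start: joints at [-1.195, 0.628, 0.038, 1.517, -0.027, 0.996, -0.02], TCP at [277.898, 587.614, 231.313] pointing down, gripper open.
Joint ranges: [-3.06, 3.06], [-0.37, 2.12], [-1.25, 1.32], [0.18, 2.47], [-1.1, 4.24], [0.23, 1.98], [-2.94, 2.94]. Speed limits (rad/s): [2.57, 2.57, 3.14, 3.14, 3.14, 3.14, 3.14].

INTERFACE

Orientations are given as [roll, pitch, yaw] about the fixed x, y, z axes, in that order (R = Rz(yaw) Ry(pitch) Rx(roll)).
In Python, from cell import read_state, get_image, finish_job, recognise, outline_of, grip_depth gives the robot as it stands. The module is installed in compiled form; this text tells all that it offers.
- The arm moves only by the tool send_rows, never from a script. Its argument "rows" is a list of rows, each a list of 5 numbers: the gripper command: -1 is shut, 1 is fully open, values between are in proportion, then the shift along the tool's x, y, z in m, then the turn about the tool's z in rad. In form: [[claw, tx, ty, tz, roll], ...]. A call has 1 to 12 rows; each row shifts and turns the pose as measured when the row begins, along the tool's axes as they then stand; what a row does not reach is not made up. A row lasts 1/12 s, in which the tool goes at most 41.7 mm and 7.16 degrees, less where a joint would pass 70% of its speed; a pose out of reach is approached as far as the arm can. A call with a gripper value outside its range is refused whole. The fingers move at their own pace and stop on an object; the grip force is fixed at half the most. Time passes only in rows, so rows that do not move let the fingers close. It gives the time, the measured TCP pose, the force and the opening at its end, in the units of the state.
- read_state(): the state, without advancing time (a new reading comes with each control period).
- get_image(name): name is "scene" or "top" or "wrist"; returns a dict with "image" (400x640x3 uint8, blue, green, red), "z_map" (400x640 float32, mm along the optical axis (not along the pixel's ray), 0 where there is no reading), "K" (3x3 intrinsics, pixels), "R" (3x3) and "t" (3): a world point X has camera coordinates R X + t; the wrist camera has in their place "tool_from_camera" (4x4, takes a point from camera to tool coordinates, whose origin is the TCP and whose axes are the flange's). Camera axes: x right, y down, z forward; pixel columns grow to the right and rows downward; lengths in mm; the calibration is good to about 2 mm. A picture is of the moment at which its call begins: read the wrist's pose just before it.
- finish_job(): hands the job in, once; it reports no verdict.
Trained networks look in a picture, given as the dict that the camera call returned (one of the last four; its "shot" number tells which), for a name from the list of things; names that differ only in an ending like _2 or _b are one class to them, and where a whole thing is asked for, a point or a joint stands for the part that bears it (a point fixed in the world has none). Each returns a list of dicts, best first, with "score" (0 to 1); they miss things now and then, are a little off and sometimes report something else, mostly with a low value. They report only what shows in the picture. A call takes as long as a camera call.
- recognise(picture, query): "box" ([left, top, right, bottom] in pixels, round what is visible of it).
- outline_of(picture, query): "mask" (400x640 bool, what is visible of it) and "box" ([left, top, right, bottom] in pixels, round what is visible of it).
The state is a dict: "clock": time; "qpos": joint angles; "qd": joint speeds; "tau": joint torques, N m; "eef_pos": TCP position; "tool_rot": TCP orientation; "force": force on the tool from outside, world axes, zero at the start; "torque": the same for the moment, N m; "width": finger opening in mm.
Only numpy, scipy, OpenCV 4.12 (cv2) and the standard library are available. Lean on these libraries where they do the work, as an engineer would, in place of code of your own. Each camera call takes 0.05 s, during which the arm holds its last target.

TASK

Fit the loaded tube carousel onto the sampler's drive spindle: keeping it upright, set it on the spindle and turn it under light pressure until its hidden tab finds the keyway, then lower it fully home without forcing it. Once it is home, turn carousel and spindle together until its white-capped tube stands at the red pointer, then let go; leave the other things on the bench where they are.

Things in the scene. Friction and masses are not known exactly. Their poses are not given: they have to be found in the camera images.
- carousel_grip (a point): Tube carousel: two dark grey 150 mm plates on a grey hub, 8 fixed tubes (7 blue caps, 1 white), black handle fin on top; 0.35 to 0.6 kg, stands on its flat underside. Point: middle of the fin, on the axis, 110 mm above the underside. z up; fin 56 mm along x, 14 thick along y, 84 to 128 mm above the underside; pinch it across y. Cap tops at 93 mm: keep fingertips above 94. White-capped tube towards -x.
- position_one (a point): Cap top of the white-capped tube, 58 mm from the carousel's axis towards its -x, 93 mm above its underside (carousel axes). A red dash on the upper plate points to it.
- tab (a point): Middle of the lower face of the steel tab in the hub's bore (out of sight), 12 mm above the carousel's underside, towards -x, under the white-capped tube; 6 mm wide, reaching in to 15.5 mm from the axis. Bore from the underside up: 21 mm radius (24 at the bevelled mouth) for 22 mm, then 10 mm radius, closed at 52 mm. Carousel axes.
- seat (a point): Sampler's seat: centre of the top of its 76 mm aluminium drive flange, on the upright spindle axis, 78 mm above the bench. Sampler's axes (z up, pointer towards -x); they do not turn with the spindle. Sampler: pale fixed box, 220 mm wide (y), 115 mm before (-x) to 165 behind the axis, top at 70 mm; low probe arm at the rear, up to 111 mm. Home, the carousel lies flat here, carousel_grip 110 mm above this point.
- shoulder (a point): On the spindle axis, 20 mm above the seat (sampler's axes): the flat shoulder ending the steel shaft of 20 mm radius. Above it a pilot nose of 9 mm radius, up 21 mm, then tapering to 4 mm radius at 28 mm. Keyway 7.6 mm wide, 6 deep, down the whole shaft from the shoulder. With the tab on the shoulder, carousel_grip is 118 mm above the seat.
- pointer (a point): Tip of the red triangle on the sampler's top, 90.5 mm from the spindle axis towards the sampler's -x, 74 mm above the bench. At the start the keyway is parked 20 to 75 degrees counter-clockwise (from above) of this pointer, unreported. The spindle turns against a drag of 0.13 N m and stays where left; pressing with over about 10 N drags it along with the tab.
- rack_centre (a point): Bystander: white tube rack with blue-capped tubes, 75 x 225 mm, 92 mm high; this point is 45 mm up in its middle. Leave it alone.
- reagent: Bystander: amber reagent bottle with a blue cap, 66 mm across, 140 mm high; origin at its underside. Leave it alone.
- tube_block: Bystander: one blue-capped tube in a blue 50 mm block, 100 mm high; origin at its underside. Leave it alone.
- beaker: Bystander: clear beaker, 66 mm across, 80 mm high; origin at its underside. Leave it alone.

How it is judged:
By the outcome, as a careful person would: the job done as asked, in the order asked, and still so for the second after the job is handed in, with the robot touching nothing.
It also fails if it takes over 67 s, if anything falls off the work surface, if the arm or the gripper's body presses on something with over 40 N, if the wrist force passes 120 N, or if a joint passes its speed limit or range.

## Working session

There is one attempt and no reset: what is moved stays moved. The work goes in short steps, Python scripts to look and compute and a tool call to move; the robot and the scene stay as the last step left them, time stands still between calls to the robot, and variables do not carry over. Pictures are saved under pics/ and viewed, and the job is handed in when it is done.

Besides the shell and the picture viewer there is one more tool, called after "Emit:" by a JSON object that holds its "api" and its "payload". send_rows: Moves the arm, as the interface text tells. Its arguments: {"type":"object","properties":{"rows":{"type":"array"}},"required":["rows"]}

```bash
mkdir -p pics; python3 - <<'E'
from cell import *
import cv2,numpy as np,pickle
s=read_state();print({k:np.round(v,3) for k,v in s.items()},grip_depth)
for n in("scene","top"):
    p=get_image(n);cv2.imwrite(f"pics/{n}0.png",p["image"]);pickle.dump(p,open(f"{n}0.pkl","wb"));print(n,p["K"].round(1).tolist(),p["R"].round(3).tolist(),p["t"].round(1))
E
```

```text
{'clock': np.float64(0.0), 'qpos': array([-1.195,  0.629,  0.038,  1.518, -0.027,  0.996, -0.02 ]), 'qd': array([-0.001, -0.001,  0.001, -0.   , -0.001,  0.003, -0.   ]), 'tau': array([ 0.0000e+00, -5.6340e+01,  1.2260e+00, -1.9344e+01,  1.1000e-02,
        1.1000e-02, -0.0000e+00]), 'eef_pos': array([277.605, 587.04 , 230.373]), 'tool_rot': array([-3.14,  0.  ,  2.7 ]), 'force': array([-0.597, -0.48 , -0.349]), 'torque': array([-0.025,  0.035,  0.003]), 'width': np.float64(85.584)} 18.700000000000003
scene [[366.7, 0.0, 323.3], [0.0, 366.7, 197.5], [0.0, 0.0, 1.0]] [[0.353, 0.936, 0.007], [0.598, -0.22, -0.771], [-0.72, 0.276, -0.637]] [-153.4 -176.7 1604. ]
top [[507.2, 0.0, 315.7], [0.0, 507.2, 206.1], [0.0, 0.0, 1.0]] [[-0.007, -1.0, -0.015], [-0.993, 0.009, -0.116], [0.116, 0.014, -0.993]] [  11.8  419.4 1975.1]
```

View pics/scene0.png

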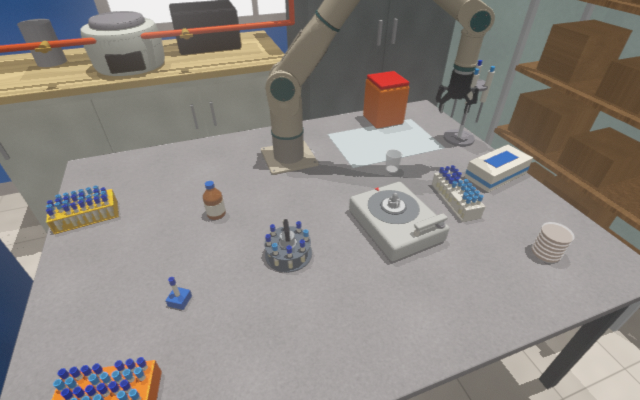

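View pics/top0.png

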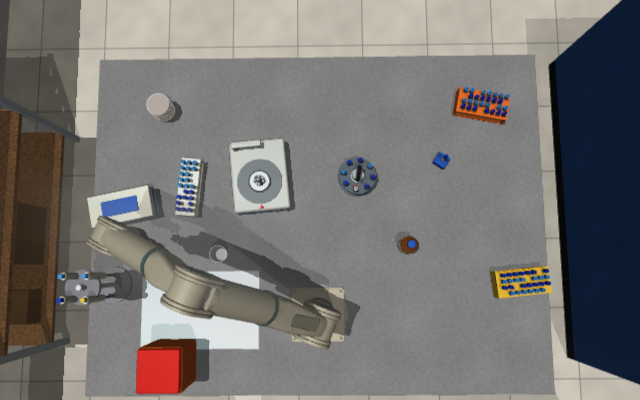

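The top view shows the carousel at about (357,175), the sampler spindle at (260,180) and the red pointer at (262,206). Next I'll zoom in and measure.

```bash
cat > h.py <<'E'
import numpy as np,cv2,pickle
def ray_at_z(p,u,v,z):
    d=p["R"].T@np.linalg.inv(p["K"])@np.array([u,v,1.]); c=-p["R"].T@p["t"]
    return c+d*(z-c[2])/d[2]
def cloud(p):
    z=p["z_map"];v,u=np.mgrid[0:400,0:640]
    c=np.stack([(u-p["K"][0,2])/p["K"][0,0]*z,(v-p["K"][1,2])/p["K"][1,1]*z,z],-1)
    return (c-p["t"])@p["R"]
E
python3 - <<'E'
from h import *
p=pickle.load(open("top0.pkl","rb"))
a=p["image"][125:225,220:400];cv2.imwrite("pics/topz.png",cv2.resize(a,None,fx=4.4,fy=4.4,interpolation=cv2.INTER_CUBIC))
C=cloud(p)
print(ray_at_z(p,260,181,98),ray_at_z(p,262,206,74),ray_at_z(p,358,174,128))
hsv=cv2.cvtColor(p["image"],cv2.COLOR_BGR2HSV)
for nm,(u0,u1,v0,v1) in dict(sampler=(225,300,130,220),car=(330,385,150,205)).items():
    c=C[v0:v1,u0:u1].reshape(-1,3)
    for lo,hi in ((60,80),(72,76),(76,82),(84,97),(97,101),(100,108),(110,135)):
        m=(c[:,2]>lo)&(c[:,2]<hi)
        if m.sum()>3: print(nm,lo,hi,m.sum(),c[m].mean(0).round(1),c[m].min(0).round(),c[m].max(0).round())
E
```

```text
[509.21959335 219.85651026  98.        ] [415.69838306 214.5717189   74.        ] [ 527.35232836 -152.89701157  128.        ]
sampler 60 80 3364 [529.5 225.2  70.6] [389. 110.  60.] [685. 347.  80.]
sampler 72 76 902 [530.  227.2  73.9] [397. 110.  72.] [679. 345.  76.]
sampler 76 82 547 [520.2 224.9  78.3] [389. 114.  76.] [678. 340.  82.]
sampler 84 97 96 [524.1 233.9  88.9] [415. 144.  84.] [664. 323.  97.]
sampler 97 101 24 [554.5 242.5  99. ] [497. 208.  97.] [669. 332. 101.]
sampler 100 108 77 [605.8 263.2 104.1] [493. 208. 100.] [668. 332. 108.]
sampler 110 135 121 [625.7 264.5 115.2] [506. 215. 110.] [666. 334. 134.]
car 60 80 142 [ 534.9 -153.8   65.6] [ 464. -224.   60.] [603. -83.  80.]
car 72 76 6 [ 534.  -148.3   74.4] [ 471. -168.   73.] [ 584. -126.   76.]
car 76 82 34 [ 525.1 -149.7   79.3] [ 470. -214.   76.] [591. -91.  82.]
car 84 97 115 [ 533.9 -156.9   90.7] [ 472. -217.   84.] [597. -91.  97.]
car 97 101 20 [ 537.9 -145.1   98.7] [ 479. -216.   97.] [595. -90. 101.]
car 100 108 13 [ 521.4 -149.5  102.6] [ 474. -201.  100.] [590. -94. 107.]
car 110 135 53 [ 532.5 -153.6  126.2] [ 506. -165.  114.] [ 562. -145.  135.]
```

View pics/topz.png

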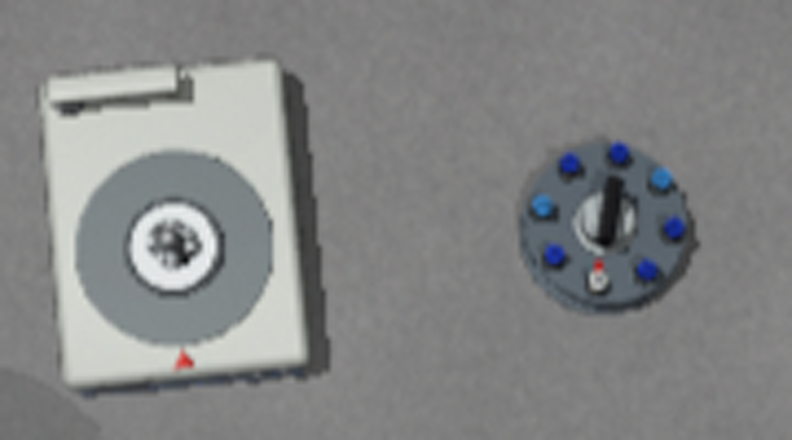

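```bash
python3 - <<'E'
from cell import *
import cv2,numpy as np
p=get_image("wrist");print(p["tool_from_camera"].round(3),p["K"].round(1));cv2.imwrite("pics/w0.png",p["image"])
E
```

```text
[[   0.      -0.962   -0.272   68.728]
 [   1.       0.       0.      -0.256]
 [  -0.      -0.272    0.962 -142.505]
 [   0.       0.       0.       1.   ]] [[329.5   0.  317.9]
 [  0.  329.5 205.2]
 [  0.    0.    1. ]]
```

Emit:
{"api": "send_rows", "payload": {"rows": [[1,-0.033,-0.0213,-0.003,0],[1,-0.033,-0.0213,-0.003,0],[1,-0.033,-0.0213,-0.003,0],[1,-0.033,-0.0213,-0.003,0],[1,-0.033,-0.0213,-0.003,0],[1,-0.033,-0.0213,-0.003,0],[1,-0.033,-0.0213,-0.003,0],[1,-0.033,-0.0213,-0.003,0],[1,-0.033,-0.0213,-0.003,0],[1,-0.033,-0.0213,-0.003,0],[1,-0.033,-0.0213,-0.003,0],[1,0,0,0,0]]}}

```text
clock: 1.15
eef_pos: [512.3, 206.7, 258.7]
tool_rot: [-3.135, -0.004, 2.71]
force: [1.3, -1.4, -0.1]
width: 85.6
```

```bash
cat >> h.py <<'E'
def Rt(s):
    r,p,y=s["tool_rot"]
    from scipy.spatial.transform import Rotation as Ro
    return Ro.from_euler("xyz",[r,p,y]).as_matrix()
def wpose(s,p):
    # give wrist picture world R,t
    T=np.eye(4);T[:3,:3]=Rt(s);T[:3,3]=s["eef_pos"]
    W=T@p["tool_from_camera"];p["R"]=W[:3,:3].T;p["t"]=-p["R"]@W[:3,3];return p
def wshot(name):
    from cell import read_state,get_image
    s=read_state();p=wpose(s,get_image("wrist"))
    cv2.imwrite(f"pics/{name}.png",p["image"]);pickle.dump((s,p),open(name+".pkl","wb"))
    print("t",round(float(s["clock"]),2),"pos",np.round(s["eef_pos"],1),"rot",np.round(s["tool_rot"],3),"q",np.round(s["qpos"],2),"F",np.round(s["force"],1),"T",np.round(s["torque"],2),"w",round(float(s["width"]),1))
    return s,p
E
python3 -c "
from h import *
wshot('w1')"
```

```text
t 1.15 pos [512.3 206.7 258.7] rot [-3.135 -0.004  2.71 ] q [-0.48  0.46  0.06  1.75 -0.03  0.94  0.74] F [ 1.3 -1.4 -0.1] T [-0.04 -0.09 -0.05] w 85.6
```

View pics/w1.png

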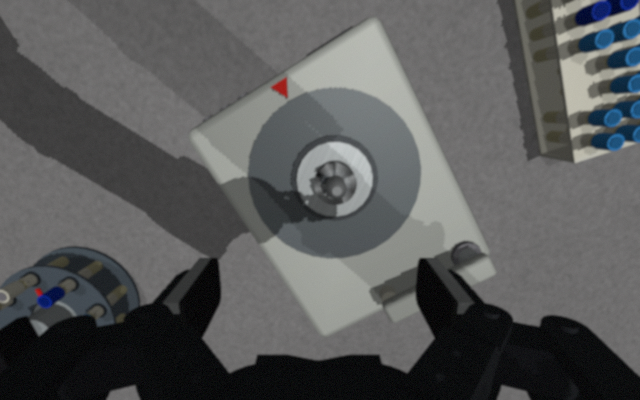

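```bash
python3 - <<'E'
from h import *
s,p=pickle.load(open("w1.pkl","rb"))
a=p["image"][120:235,270:400];cv2.imwrite("pics/w1z.png",cv2.resize(a,None,fx=5,fy=5,interpolation=cv2.INTER_CUBIC))
hsv=cv2.cvtColor(p["image"],cv2.COLOR_BGR2HSV)
m=((hsv[...,0]<8)|(hsv[...,0]>172))&(hsv[...,1]>150)&(hsv[...,2]>80)
m[:, :200]=0
v,u=np.nonzero(m);pts=np.c_[u,v]
tri=cv2.minEnclosingTriangle(pts.astype(np.float32).reshape(-1,1,2))[1].reshape(-1,2);print(tri)
for q in tri: print(ray_at_z(p,*q,74))
# grey disc (dark on top)  outline fit
print(ray_at_z(p,334,173,70), ray_at_z(p,335,180,78))
E
```

```text
[[270.87756  86.67347]
 [286.       96.125  ]
 [286.       77.6    ]]
[409.27200704 204.00258655  74.        ]
[422.77543822 213.18227965  74.        ]
[408.04936759 220.42262832  74.        ]
[509.493698   224.47454145  70.        ] [514.93628484 222.79242262  78.        ]
```

View pics/w1z.png

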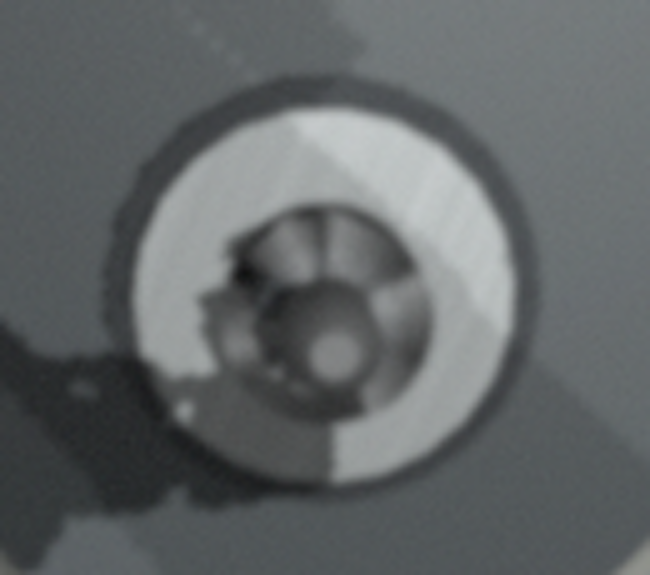

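Emit:
{"api": "send_rows", "payload": {"rows": [[1,0,0.005,0.028,0],[1,0,0.005,0.028,0],[1,0,0.005,0.028,0],[1,0,0,0,0]]}}

```text
clock: 1.53
eef_pos: [516.9, 225.8, 173.4]
tool_rot: [3.141, -0.005, 2.71]
force: [-0.7, -1.0, -0.1]
width: 85.4
```

```bash
python3 - <<'E'
from h import *
s,p=wshot('w2')
c=p["K"]@(p["R"]@np.array([513,222,98])+p["t"]);c=(c[:2]/c[2]).astype(int);print(c)
a=p["image"][max(c[1]-60,0):c[1]+60,c[0]-75:c[0]+75];cv2.imwrite("pics/w2z.png",cv2.resize(a,None,fx=5,fy=5,interpolation=cv2.INTER_CUBIC))
E
```

```text
t 1.53 pos [516.9 225.8 173.4] rot [ 3.141 -0.005  2.71 ] q [-0.49  0.58  0.05  1.82 -0.05  0.75  0.72] F [-0.7 -1.  -0.1] T [-0.    0.03 -0.05] w 85.4
[310 212]
```

View pics/w2.png

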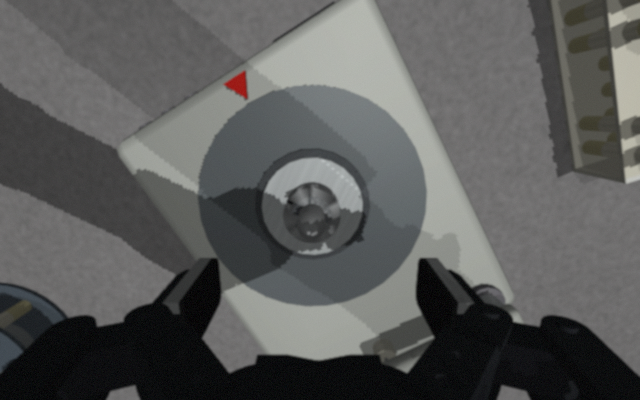

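View pics/w2z.png

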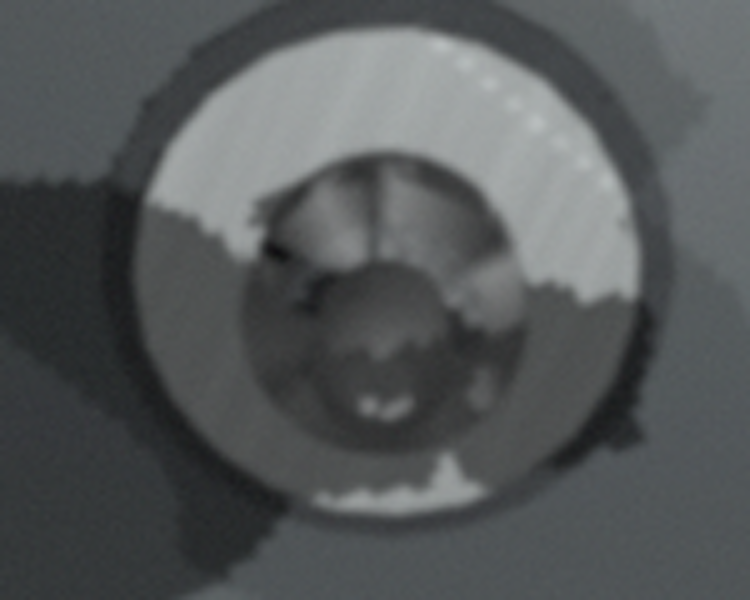

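```bash
python3 - <<'E'
from h import *
for n in("w1","w2"):
    s,p=pickle.load(open(n+".pkl","rb"));C=cloud(p)
    hsv=cv2.cvtColor(p["image"],cv2.COLOR_BGR2HSV)
    m=((hsv[...,0]<8)|(hsv[...,0]>172))&(hsv[...,1]>150)&(hsv[...,2]>80); m[:,:200]=0;m[250:]=0
    v,u=np.nonzero(m)
    tri=cv2.minEnclosingTriangle(np.c_[u,v].astype(np.float32).reshape(-1,1,2))[1].reshape(-1,2)
    T=np.array([ray_at_z(p,*q,74)[:2] for q in tri]);print(n,"tri",T.round(1).tolist())
    # flange circle: bright/dark ring edge via depth  z 76..80 vs 70
    P=C.reshape(-1,3);near=np.hypot(P[:,0]-513,P[:,1]-222)<70
    f=P[near&(P[:,2]>75.5)&(P[:,2]<82)];print("flange",len(f),f.mean(0).round(1),(f.min(0)/2+f.max(0)/2).round(1),np.ptp(f,axis=0).round(1))
    sh=P[near&(P[:,2]>94.5)&(P[:,2]<101)];print("should",len(sh),sh.mean(0).round(1),(sh.min(0)/2+sh.max(0)/2).round(1),np.ptp(sh,axis=0).round(1))
    nn=P[near&(P[:,2]>110)&(P[:,2]<130)];print("nose",len(nn),nn.mean(0).round(1),np.ptp(nn,axis=0).round(1))
    # rectified height map at z=98 plane, world axes
    c=np.array([513,222])
    print("topplane",np.median(P[near&(P[:,2]<74)],axis=0).round(1))
    rm=np.zeros((320,320,3),np.uint8);zm=np.zeros((320,320),np.float32)
    yy,xx=np.mgrid[0:320,0:320]; wx=c[0]+(160-yy)/5.;wy=c[1]+(160-xx)/5.
    X=np.stack([wx,wy,np.full_like(wx,98)],-1)@p["R"].T+p["t"];uv=X@p["K"].T;uv=(uv[...,:2]/uv[...,2:]).astype(np.float32)
    rm=cv2.remap(p["image"],uv[...,0],uv[...,1],cv2.INTER_CUBIC);zm=cv2.remap(C[...,2].astype(np.float32),uv[...,0],uv[...,1],cv2.INTER_NEAREST)
    zz=cv2.applyColorMap(np.clip((zm-70)*255/60,0,255).astype(np.uint8),cv2.COLORMAP_JET)
    cv2.imwrite(f"pics/{n}r.png",np.hstack([rm,zz]))
E
python3 -c "
import cv2,numpy as np
cv2.imwrite('pics/r12.png',cv2.resize(np.vstack([cv2.imread('pics/w1r.png'),cv2.imread('pics/w2r.png')]),None,fx=.93,fy=.93))"
```

```text
w1 tri [[409.3, 204.0], [422.8, 213.2], [408.0, 220.4]]
flange 2995 [511.9 221.8  78. ] [514.6 220.8  78.8] [84.4 82.8  6.5]
should 965 [513.8 222.2  98. ] [514.8 221.1  97.6] [39.8 39.5  6. ]
nose 353 [513.3 221.6 122. ] [17.6 17.4 17.5]
topplane [502.6 226.8  71.3]
w2 tri [[424.4, 213.3], [408.0, 220.2], [409.8, 203.2]]
flange 4957 [511.  223.   77.9] [513.5 221.7  78.7] [79.4 78.7  6.4]
should 1656 [512.7 223.2  97.9] [514.8 221.2  97.7] [39.7 39.8  6.4]
nose 697 [512.9 222.3 121.6] [18.3 18.  17.5]
topplane [500.5 228.   71.2]
```

View pics/r12.png

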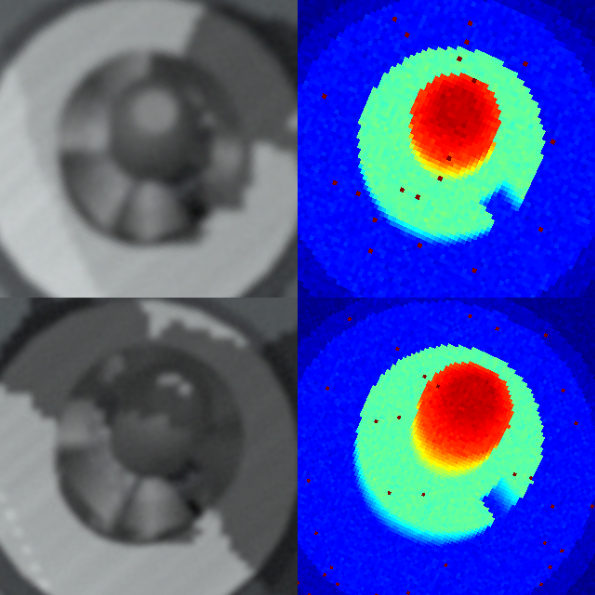

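```bash
python3 - <<'E'
from h import *
from scipy.optimize import least_squares
for n in("w1","w2"):
    s,p=pickle.load(open(n+".pkl","rb"));C=cloud(p);z=C[...,2]
    # shoulder mask & outer edge
    X=C.copy();d=np.hypot(X[...,0]-514,X[...,1]-222)
    m=(z>96)&(z<120)&(d<24)
    m=(z>95)&(d<24); m=m.astype(np.uint8); m=cv2.morphologyEx(m,cv2.MORPH_OPEN,np.ones((3,3)))
    cs=max(cv2.findContours(m,cv2.RETR_EXTERNAL,cv2.CHAIN_APPROX_NONE)[0],key=len)[:,0]
    P=np.array([ray_at_z(p,*q,98)[:2] for q in cs])
    f=lambda a:np.hypot(P[:,0]-a[0],P[:,1]-a[1])-a[2]
    r=least_squares(f,[514,222,20],loss="soft_l1",f_scale=.3);a=r.x;print(n,"axis",a.round(2))
    res=f(a);k=res<-2;ang=np.degrees(np.arctan2(P[:,1]-a[1],P[:,0]-a[0]))%360
    kk=ang[k];print("notch",len(kk),kk.min().round(1),kk.max().round(1),np.median(kk).round(1))
    # points below within r 15..19
    q=X[(z<93)&(z>70)];rr=np.hypot(q[:,0]-a[0],q[:,1]-a[1]);g=q[(rr<18.5)];
    an=np.degrees(np.arctan2(g[:,1]-a[1],g[:,0]-a[0]))%360;print("low",len(g),np.percentile(an,[10,50,90]).round(1))
    tip=np.array([422.8,213.2]) if n=="w1" else np.array([424.4,213.3])
    dd=tip-a[:2];print("pointer ang",np.degrees(np.arctan2(dd[1],dd[0]))%360,np.hypot(*dd))
    # box edges orientation
    t=((z>66)&(z<74)&(np.hypot(C[...,0]-514,C[...,1]-222)<200)).astype(np.uint8)
p=pickle.load(open("scene0.pkl","rb"))
for n in("scene0","top0"):
    p=pickle.load(open(n+".pkl","rb"));C=cloud(p)
    q=C[(C[...,2]>118)&(C[...,2]<131)&(np.hypot(C[...,0]-533,C[...,1]+154)<45)]
    m=np.median(q,0);w=np.linalg.svd(q[:,:2]-q[:,:2].mean(0))[2][0];print(n,len(q),q.mean(0).round(1),np.degrees(np.arctan2(w[1],w[0])).round(1))
E
```

```text
w1 axis [662.19 201.89 110.56]
notch 234 0.4 359.6 287.8
low 306 [ 72.9 186.3 304.6]
pointer ang 177.29425127819002 239.65501085383647
w2 axis [565.95 182.5   95.54]
notch 197 0.2 359.6 299.6
low 1399 [ 35.2 177.8 322.3]
pointer ang 167.72437978636333 144.85787497333723
scene0 70 [ 541.4 -159.1  126.9] -9.3
top0 35 [ 535.9 -154.5  126.4] 169.1
```

```bash
python3 - <<'E'
from h import *
from scipy.optimize import least_squares
for n in("w1","w2"):
    s,p=pickle.load(open(n+".pkl","rb"));C=cloud(p).reshape(-1,3)
    q=C[(abs(C[:,2]-98)<1.5)&(np.hypot(C[:,0]-514,C[:,1]-222)<24)][:,:2].astype(np.float32)
    a=np.array([513.8,222.])
    for _ in range(5):
        an=np.degrees(np.arctan2(q[:,1]-a[1],q[:,0]-a[0]))%360;r=np.hypot(*(q-a).T)
        E=np.array([q[(an//6==b)][np.argmax(r[an//6==b])] for b in range(60) if (an//6==b).sum()>2])
        f=lambda x:np.hypot(E[:,0]-x[0],E[:,1]-x[1])-x[2]
        sol=least_squares(f,[*a,20],loss="soft_l1",f_scale=.3).x;a=sol[:2]
    print(n,sol.round(2))
    an=np.degrees(np.arctan2(q[:,1]-a[1],q[:,0]-a[0]))%360;r=np.hypot(*(q-a).T)
    sel=(r>15.5)&(r<19);h=np.histogram(an[sel],bins=np.arange(180,300,3));print(list(zip(h[1].astype(int),h[0])))
    tip=np.array([422.8,213.2]) if n=="w1" else np.array([424.4,213.3])
    dd=tip-a;print("pointer ang",np.degrees(np.arctan2(dd[1],dd[0]))%360,np.hypot(*dd))
E
```

```text
w1 [514.92 221.22  19.7 ]
[(np.int64(180), np.int64(4)), (np.int64(183), np.int64(4)), (np.int64(186), np.int64(3)), (np.int64(189), np.int64(3)), (np.int64(192), np.int64(4)), (np.int64(195), np.int64(3)), (np.int64(198), np.int64(2)), (np.int64(201), np.int64(5)), (np.int64(204), np.int64(3)), (np.int64(207), np.int64(1)), (np.int64(210), np.int64(0)), (np.int64(213), np.int64(0)), (np.int64(216), np.int64(0)), (np.int64(219), np.int64(0)), (np.int64(222), np.int64(0)), (np.int64(225), np.int64(0)), (np.int64(228), np.int64(0)), (np.int64(231), np.int64(1)), (np.int64(234), np.int64(4)), (np.int64(237), np.int64(2)), (np.int64(240), np.int64(3)), (np.int64(243), np.int64(1)), (np.int64(246), np.int64(3)), (np.int64(249), np.int64(2)), (np.int64(252), np.int64(6)), (np.int64(255), np.int64(4)), (np.int64(258), np.int64(2)), (np.int64(261), np.int64(3)), (np.int64(264), np.int64(3)), (np.int64(267), np.int64(5)), (np.int64(270), np.int64(2)), (np.int64(273), np.int64(4)), (np.int64(276), np.int64(4)), (np.int64(279), np.int64(2)), (np.int64(282), np.int64(3)), (np.int64(285), np.int6
[... 690 characters left out ...]
4(231), np.int64(6)), (np.int64(234), np.int64(4)), (np.int64(237), np.int64(7)), (np.int64(240), np.int64(5)), (np.int64(243), np.int64(6)), (np.int64(246), np.int64(8)), (np.int64(249), np.int64(5)), (np.int64(252), np.int64(5)), (np.int64(255), np.int64(5)), (np.int64(258), np.int64(7)), (np.int64(261), np.int64(6)), (np.int64(264), np.int64(7)), (np.int64(267), np.int64(6)), (np.int64(270), np.int64(4)), (np.int64(273), np.int64(6)), (np.int64(276), np.int64(5)), (np.int64(279), np.int64(6)), (np.int64(282), np.int64(6)), (np.int64(285), np.int64(5)), (np.int64(288), np.int64(6)), (np.int64(291), np.int64(7)), (np.int64(294), np.int64(4))]
pointer ang 185.01889379843615 90.76433079926358
```

The depth map shows the keyway at 220° in world axes. The pointer is at 185° and the spindle axis at (514.9, 221.2), so the keyway is 35° counter-clockwise of the pointer. Now to the carousel.

Emit:
{"api": "send_rows", "payload": {"rows": [[1,0,0,-0.03,0],[1,-0.0174,-0.0338,-0.007,0],[1,-0.0174,-0.0338,-0.007,0],[1,-0.0174,-0.0338,-0.007,0],[1,-0.0174,-0.0338,-0.007,0],[1,-0.0174,-0.0338,-0.007,0],[1,-0.0174,-0.0338,-0.007,0],[1,-0.0174,-0.0338,-0.007,0],[1,-0.0174,-0.0338,-0.007,0],[1,-0.0174,-0.0338,-0.007,0],[1,-0.0174,-0.0338,-0.007,0],[1,0,0,0,0.12]]}}

```text
clock: 2.58
eef_pos: [542.5, -160.7, 298.4]
tool_rot: [3.126, 0.017, 2.613]
force: [-0.2, -1.5, 1.2]
width: 85.4
```

Emit:
{"api": "send_rows", "payload": {"rows": [[1,0,0,0,0.12],[1,0,0,0,0.12],[1,0,0,0,0.12],[1,0,0,0,0.12],[1,0,0,0,0.12],[1,0,0,0,0.12],[1,0,0,0,0.12],[1,0,0,0,0.12],[1,0,0,0,0.12],[1,0,0,0,0.12],[1,0,0,0,0.12],[1,0,0,0,0.12]]}}

```text
clock: 3.58
eef_pos: [545.0, -160.4, 325.3]
tool_rot: [3.097, -0.031, 1.121]
force: [0.7, 0.2, 0.4]
width: 85.5
```

Emit:
{"api": "send_rows", "payload": {"rows": [[1,0,0,0,0.12],[1,0,0,0,0.12],[1,0,0,0,0.12],[1,0,0,0,0.12],[1,0,0,0,0.12],[1,0,0,0,0.12],[1,0,0,0,0.12],[1,0,0,0,0.12],[1,0,0,0,0.12],[1,0,0,0,0.12],[1,0,0,0,0.12],[1,0,0,0,0]]}}

```text
clock: 4.58
eef_pos: [547.9, -149.1, 349.3]
tool_rot: [-3.095, -0.074, -0.255]
force: [0.1, 1.3, -0.9]
width: 85.5
```

```bash
python3 - <<'E'
from h import *
s,p=wshot('w3');C=cloud(p).reshape(-1,3)
d=np.hypot(C[:,0]-534,C[:,1]+154)
q=C[(C[:,2]>122)&(C[:,2]<133)&(d<45)]
w=np.linalg.svd(q[:,:2]-q[:,:2].mean(0))[2][0];print(len(q),q.mean(0).round(1),(q.max(0)/2+q.min(0)/2).round(1),np.degrees(np.arctan2(w[1],w[0])).round(1))
print(cv2.minAreaRect(q[:,:2].astype(np.float32)))
E
```

```text
t 4.58 pos [ 547.9 -149.1  349.3] rot [-3.095 -0.074 -0.255] q [-0.32  0.47  0.87  1.67 -0.46  1.14 -1.15] F [ 0.1  1.3 -0.9] T [-0.01  0.06  0.  ] w 85.5
577 [ 537.2 -159.6  127.6] [ 536.5 -159.5  126.8] 170.0
((536.6087036132812, -159.4945831298828), (13.93098258972168, 54.72754669189453), 79.74655151367188)
```

View pics/w3.png

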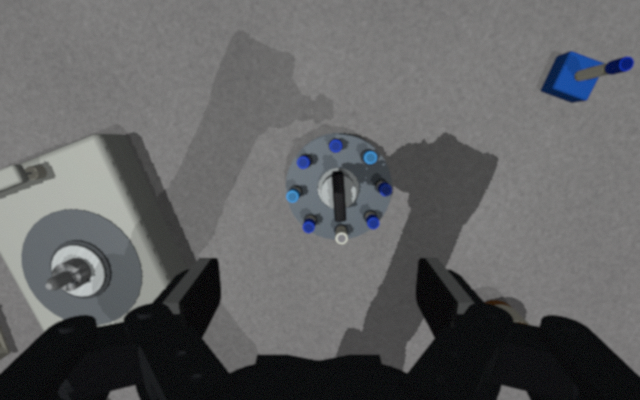

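Emit:
{"api": "send_rows", "payload": {"rows": [[1,0,0,0,0],[1,0,0,0,0],[1,0,0,0,0],[1,0,0,0,0]]}}

```text
clock: 4.97
eef_pos: [548.4, -147.8, 352.0]
tool_rot: [-3.092, -0.078, -0.238]
force: [0.3, -0.1, -0.4]
width: 85.2
```

```bash
python3 -c "
from cell import *
import numpy as np
s=read_state();print({k:np.round(v,3) for k,v in s.items()})"
```

```text
{'clock': np.float64(4.967), 'qpos': array([-0.319,  0.462,  0.868,  1.665, -0.459,  1.139, -1.135]), 'qd': array([ 0.003, -0.007, -0.006, -0.004,  0.001,  0.003,  0.017]), 'tau': array([-9.7000e-02, -4.0046e+01,  8.1560e+00, -2.0253e+01, -3.1800e-01,
       -2.2600e-01, -6.0000e-03]), 'eef_pos': array([ 548.366, -147.81 ,  352.025]), 'tool_rot': array([-3.092, -0.078, -0.238]), 'force': array([ 0.286, -0.119, -0.39 ]), 'torque': array([-0.07 ,  0.027,  0.019]), 'width': np.float64(85.217)}
```

```bash
python3 - <<'E'
from scipy.spatial.transform import Rotation as R
import numpy as np
for e in ([-3.135,-.004,2.71],[3.141,-.005,2.71],[3.126,.017,2.613],[3.097,-.031,1.121],[-3.095,-.074,-.255],[-3.092,-.078,-.238]):
    M=R.from_euler("xyz",e).as_matrix();print("toolz world",M[:,2].round(3)," world-down in tool",(M.T@[0,0,-1]).round(3))
E
```

```text
toolz world [-0.006 -0.004 -1.   ]  world-down in tool [-0.004  0.007  1.   ]
toolz world [-0.004  0.003 -1.   ]  world-down in tool [-0.005 -0.001  1.   ]
toolz world [ 0.023  0.005 -1.   ]  world-down in tool [ 0.017 -0.016  1.   ]
toolz world [ 0.054  0.009 -0.999]  world-down in tool [-0.031 -0.045  0.999]
toolz world [ 0.083  0.026 -0.996]  world-down in tool [-0.074  0.046  0.996]
toolz world [ 0.087  0.03  -0.996]  world-down in tool [-0.078  0.049  0.996]
```

Emit:
{"api": "send_rows", "payload": {"rows": [[1,-0.004,0.004,0.03,-0.012],[1,-0.004,0.004,0.03,-0.012],[1,-0.004,0.004,0.03,-0.012],[1,-0.004,0.004,0.03,-0.012],[1,-0.004,0.004,0.03,-0.012],[1,0,0,0,0]]}}

```text
clock: 5.47
eef_pos: [541.1, -160.0, 197.8]
tool_rot: [-3.097, -0.09, -0.168]
force: [-0.2, 1.3, -1.3]
width: 85.3
```

```bash
cat >> h.py <<'E'
def stat():
    from cell import read_state
    s=read_state();M=Rt(s);g=M.T@[0,0,-1]
    print("t",round(float(s["clock"]),2),"pos",np.round(s["eef_pos"],1),"yaw",round(float(np.degrees(s["tool_rot"][2])),2),"toolz",M[:2,2].round(4),"down_in_tool",g[:2].round(4),"F",np.round(s["force"],1),"T",np.round(s["torque"],2),"w",round(float(s["width"]),1),"q",np.round(s["qpos"],2))
    return s
E
python3 - <<'E'
from h import *
s=stat();s,p=wshot('w4');C=cloud(p).reshape(-1,3)
d=np.hypot(C[:,0]-535,C[:,1]+157)
q=C[(C[:,2]>122)&(C[:,2]<133)&(d<45)]
print(len(q),q.mean(0).round(1),cv2.minAreaRect(q[:,:2].astype(np.float32)))
E
```

```text
t 5.47 pos [ 541.1 -160.   197.8] yaw -9.62 toolz [0.0964 0.029 ] down_in_tool [-0.0902  0.0445] F [-0.2  1.3 -1.3] T [0.05 0.12 0.01] w 85.3 q [-0.18  0.6   0.7   1.89 -0.64  0.79 -0.86]
t 5.47 pos [ 541.1 -160.   197.8] rot [-3.097 -0.09  -0.168] q [-0.18  0.6   0.7   1.89 -0.64  0.79 -0.86] F [-0.2  1.3 -1.3] T [0.05 0.12 0.01] w 85.3
1563 [ 537.5 -160.   127.5] ((536.4270629882812, -159.7573699951172), (13.931292533874512, 55.73573303222656), 80.589599609375)
```

View pics/w4.png

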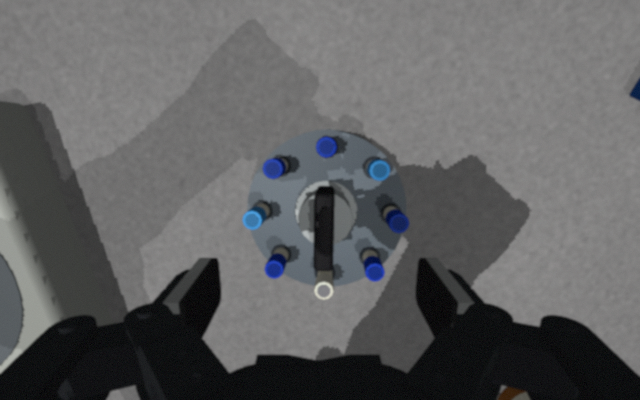

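Emit:
{"api": "send_rows", "payload": {"rows": [[1,0,0,0,-0.1],[1,0,0,0,-0.1],[1,0,0,0,-0.1],[1,0,0,0,-0.1],[1,0,0,0,-0.1],[1,0,0,0,-0.1],[1,0,0,0,0]]}}

```text
clock: 6.1
eef_pos: [550.9, -165.0, 214.7]
tool_rot: [3.107, -0.115, 0.463]
force: [0.0, 1.0, 1.1]
width: 85.4
```

```bash
python3 -c "
from h import *
stat()"
```

```text
t 6.1 pos [ 550.9 -165.   214.7] yaw 26.55 toolz [0.1177 0.0206] down_in_tool [-0.1146 -0.0339] F [0.  1.  1.1] T [0.03 0.16 0.01] w 85.4 q [-0.08  0.54  0.54  1.86 -0.49  0.76 -0.38]
```

Emit:
{"api": "send_rows", "payload": {"rows": [[1,0,0,0,0],[1,0,0,0,0],[1,0,0,0,0],[1,0,0,0,0],[1,0,0,0,0],[1,0,0,0,0]]}}

```text
clock: 6.6
eef_pos: [553.8, -166.3, 220.0]
tool_rot: [3.103, -0.121, 0.454]
force: [-0.2, -0.3, -0.2]
width: 85.6
```

```bash
python3 -c "
from h import *
stat()"
```

```text
t 6.6 pos [ 553.8 -166.3  220. ] yaw 26.02 toolz [0.1254 0.018 ] down_in_tool [-0.1207 -0.0386] F [-0.2 -0.3 -0.2] T [-0.04  0.14  0.06] w 85.6 q [-0.09  0.54  0.55  1.86 -0.49  0.76 -0.39]
```

Emit:
{"api": "send_rows", "payload": {"rows": [[1,0,0,0,0.04],[1,0,0,0,0.04],[1,0,0,0,0.04],[1,0,0,0,0.04],[1,0,0,0,0.04],[1,0,0,0,0.04]]}}

```text
clock: 7.1
eef_pos: [553.0, -165.7, 218.8]
tool_rot: [3.136, -0.124, 0.199]
force: [0.0, -0.0, -0.4]
width: 85.3
```

```bash
python3 -c "
from h import *
stat()"
```

```text
t 7.1 pos [ 553.  -165.7  218.8] yaw 11.42 toolz [0.1224 0.0187] down_in_tool [-0.1237 -0.0058] F [ 0.  -0.  -0.4] T [-0.03  0.13  0.  ] w 85.3 q [-0.13  0.56  0.62  1.86 -0.55  0.78 -0.59]
```

```bash
cat > st.sh <<'E'
python3 -c "
from h import *
np.set_printoptions(suppress=True)
s=stat();print(np.round(s['qpos'],4),np.round(s['tau'],2))"
E
bash st.sh
```

```text
t 7.1 pos [ 553.  -165.7  218.8] yaw 11.42 toolz [0.1224 0.0187] down_in_tool [-0.1237 -0.0058] F [ 0.  -0.  -0.4] T [-0.03  0.13  0.  ] w 85.3 q [-0.13  0.56  0.62  1.86 -0.55  0.78 -0.59]
[-0.1293  0.5561  0.6159  1.8585 -0.5471  0.7794 -0.5888] [  0.44 -45.33   6.96 -16.46  -0.2   -0.38   0.42]
```

Emit:
{"api": "send_rows", "payload": {"rows": [[1,0,0,0,0],[1,0,0,0,0]]}}

```text
clock: 7.27
eef_pos: [552.7, -165.5, 218.2]
tool_rot: [3.136, -0.123, 0.199]
force: [0.7, -0.9, -0.1]
width: 85.5
```

```bash
bash st.sh
```

```text
t 7.27 pos [ 552.7 -165.5  218.2] yaw 11.38 toolz [0.121  0.0186] down_in_tool [-0.1223 -0.0056] F [ 0.7 -0.9 -0.1] T [-0.04  0.13 -0.  ] w 85.5 q [-0.13  0.56  0.62  1.86 -0.55  0.78 -0.59]
[-0.13    0.5571  0.6164  1.8588 -0.5471  0.7796 -0.5897] [ -0.03 -45.11   7.33 -16.42  -0.33  -0.33  -0.05]
```

Emit:
{"api": "send_rows", "payload": {"rows": [[1,0,0,0.002,0],[1,0,0,0.002,0],[1,0,0,0.002,0],[1,0,0,0.002,0]]}}

```text
clock: 7.6
eef_pos: [553.8, -165.2, 209.6]
tool_rot: [3.136, -0.123, 0.201]
force: [-0.2, -0.5, 0.6]
width: 85.5
```

```bash
bash st.sh
```

```text
t 7.6 pos [ 553.8 -165.2  209.6] yaw 11.53 toolz [0.1211 0.0187] down_in_tool [-0.1224 -0.0058] F [-0.2 -0.5  0.6] T [-0.04  0.11 -0.01] w 85.5 q [-0.12  0.57  0.61  1.87 -0.56  0.76 -0.58]
[-0.1226  0.5685  0.6051  1.8655 -0.5582  0.762  -0.5781] [ -0.13 -45.8    7.37 -16.17  -0.27  -0.28  -0.03]
```

Emit:
{"api": "send_rows", "payload": {"rows": [[1,-0.004,0,0,0],[1,-0.004,0,0,0],[1,-0.004,0,0,0],[1,-0.004,0,0,0]]}}

```text
clock: 7.93
eef_pos: [537.1, -168.4, 206.7]
tool_rot: [3.136, -0.122, 0.202]
force: [-0.5, 0.1, 0.8]
width: 85.2
```

```bash
bash st.sh
```

```text
t 7.93 pos [ 537.1 -168.4  206.7] yaw 11.59 toolz [0.1202 0.0189] down_in_tool [-0.1215 -0.0056] F [-0.5  0.1  0.8] T [0.01 0.14 0.01] w 85.2 q [-0.11  0.55  0.6   1.91 -0.56  0.74 -0.55]
[-0.1119  0.5519  0.6014  1.9063 -0.5604  0.7376 -0.5529] [ -0.27 -43.9    6.92 -16.03  -0.31  -0.24  -0.08]
```

Emit:
{"api": "send_rows", "payload": {"rows": [[1,-0.03,-0.006,0,0],[1,-0.03,-0.006,0,0],[1,-0.03,-0.006,0,0],[1,-0.03,-0.006,0,0],[1,0,0,0,0]]}}

```text
clock: 8.35
eef_pos: [409.2, -169.2, 191.0]
tool_rot: [3.134, -0.123, 0.204]
force: [-0.7, 1.2, 0.3]
width: 85.7
```

```bash
bash st.sh
```

```text
t 8.35 pos [ 409.2 -169.2  191. ] yaw 11.67 toolz [0.1213 0.0175] down_in_tool [-0.1224 -0.0073] F [-0.7  1.2  0.3] T [0.03 0.16 0.05] w 85.7 q [-0.04  0.41  0.57  2.22 -0.59  0.55 -0.39]
[-0.0434  0.4135  0.5738  2.2158 -0.5856  0.5468 -0.3873] [  0.3  -34.34   4.46 -13.21  -0.36  -0.75   0.36]
```

Emit:
{"api": "send_rows", "payload": {"rows": [[1,0,0,0.03,0],[1,0,0,0.03,0],[1,0,0,0.03,0],[1,0,0,0,0]]}}

```text
clock: 8.68
eef_pos: [421.0, -168.8, 102.2]
tool_rot: [3.131, -0.13, 0.201]
force: [-0.6, 0.2, -0.4]
width: 85.6
```

```bash
bash st.sh
```

```text
t 8.68 pos [ 421.  -168.8  102.2] yaw 11.54 toolz [0.1294 0.0153] down_in_tool [-0.1298 -0.0108] F [-0.6  0.2 -0.4] T [0.   0.2  0.04] w 85.6 q [ 0.16  0.57  0.29  2.28 -0.85  0.29 -0.15]
[ 0.1645  0.5731  0.2891  2.2755 -0.8524  0.2938 -0.1516] [  1.32 -39.92   2.73  -7.82  -0.79  -1.01   0.7 ]
```

Emit:
{"api": "send_rows", "payload": {"rows": [[1,-0.012,-0.002,0.003,0],[1,-0.012,-0.002,0.003,0],[1,-0.012,-0.002,0.003,0],[1,-0.012,-0.002,0.003,0],[1,0,0,0,0]]}}

```text
clock: 9.1
eef_pos: [377.1, -174.6, 92.2]
tool_rot: [3.134, -0.126, 0.201]
force: [0.5, -0.5, 0.0]
width: 85.4
```

```bash
bash st.sh
```

```text
t 9.1 pos [ 377.1 -174.6   92.2] yaw 11.54 toolz [0.125  0.0182] down_in_tool [-0.1261 -0.0071] F [ 0.5 -0.5  0. ] T [-0.08  0.11  0.03] w 85.4 q [ 0.24  0.57  0.26  2.37 -1.09  0.24  0.16]
[ 0.2434  0.5705  0.2582  2.3696 -1.0931  0.2366  0.1552] [  0.22 -37.97   2.56  -5.16  -0.16   0.05   0.34]
```

Emit:
{"api": "send_rows", "payload": {"rows": [[1,-0.01,-0.002,0.002,0],[1,-0.01,-0.002,0.002,0],[1,-0.01,-0.002,0.002,0],[1,0,0,0,0]]}}

```text
clock: 9.43
eef_pos: [353.7, -179.7, 95.9]
tool_rot: [-3.141, -0.12, 0.195]
force: [-0.2, 0.7, -0.8]
width: 85.3
```

```bash
bash st.sh
```

```text
t 9.43 pos [ 353.7 -179.7   95.9] yaw 11.19 toolz [0.1174 0.0241] down_in_tool [-0.1198  0.0009] F [-0.2  0.7 -0.8] T [-0.01  0.11 -0.05] w 85.3 q [ 0.29  0.55  0.25  2.4  -1.1   0.23  0.2 ]
[ 0.289   0.5513  0.2513  2.4032 -1.0989  0.2339  0.2007] [  0.02 -37.07   2.44  -5.22  -0.13   0.09   0.13]
```

Emit:
{"api": "send_rows", "payload": {"rows": [[1,-0.012,-0.002,0.001,0],[1,-0.012,-0.002,0.001,0],[1,-0.012,-0.002,0.001,0],[1,-0.012,-0.002,0.001,0],[1,-0.012,-0.002,0.001,0],[1,0,0,0,0]]}}

```text
clock: 9.93
eef_pos: [301.7, -192.5, 101.8]
tool_rot: [-3.123, -0.104, 0.194]
force: [-0.2, -1.4, 0.3]
width: 85.7
```

```bash
bash st.sh
```

```text
t 9.93 pos [ 301.7 -192.5  101.8] yaw 11.13 toolz [0.0981 0.0379] down_in_tool [-0.1036  0.0182] F [-0.2 -1.4  0.3] T [-0.09  0.14 -0.07] w 85.7 q [ 0.4   0.52  0.24  2.47 -1.09  0.23  0.31]
[ 0.4032  0.5182  0.2414  2.4673 -1.0911  0.2328  0.3084] [ -0.13 -34.48   2.08  -4.    -0.24   0.27   0.38]
```

Emit:
{"api": "send_rows", "payload": {"rows": [[1,0.007,-0.03,0,0],[1,0.007,-0.03,0,0],[1,0.007,-0.03,0,0],[1,0.007,-0.03,0,0],[1,0.007,-0.03,0,0],[1,0.007,-0.03,0,0],[1,0.005,-0.03,0,0],[1,0.005,-0.03,0,0],[1,0,0,0,0]]}}

```text
clock: 10.68
eef_pos: [343.4, 35.9, 133.7]
tool_rot: [-3.098, -0.066, 0.184]
force: [0.5, -0.4, 0.1]
width: 85.6
```

```bash
bash st.sh
```

```text
t 10.68 pos [343.4  35.9 133.7] yaw 10.52 toolz [0.0565 0.0552] down_in_tool [-0.0657  0.0438] F [ 0.5 -0.4  0.1] T [-0.07  0.08  0.  ] w 85.6 q [-0.25  0.41  0.16  2.47 -0.5   0.23 -1.02]
[-0.254   0.4093  0.1576  2.467  -0.4969  0.2347 -1.0151] [ -1.76 -31.06   1.02  -6.63  -0.07  -0.13  -0.82]
```

Emit:
{"api": "send_rows", "payload": {"rows": [[1,-0.008,-0.027,0.004,0],[1,-0.008,-0.027,0.004,0],[1,-0.008,-0.027,0.004,0],[1,-0.008,-0.027,0.004,0],[1,-0.008,-0.027,0.004,0],[1,0,0,0,0]]}}

```text
clock: 11.18
eef_pos: [296.6, 173.6, 130.6]
tool_rot: [-3.099, -0.04, 0.191]
force: [-0.8, -0.2, 0.3]
width: 85.5
```

```bash
bash st.sh
```

```text
t 11.18 pos [296.6 173.6 130.6] yaw 10.93 toolz [0.031  0.0496] down_in_tool [-0.0399  0.0428] F [-0.8 -0.2  0.3] T [-0.06  0.07  0.02] w 85.5 q [-0.73  0.42  0.2   2.47 -0.48  0.23 -1.46]
[-0.7337  0.421   0.2012  2.4669 -0.4813  0.2344 -1.4638] [ -2.35 -31.16   1.61  -6.28  -0.56  -0.15  -0.05]
```

Emit:
{"api": "send_rows", "payload": {"rows": [[1,-0.016,-0.018,0.003,0],[1,-0.016,-0.018,0.003,0],[1,-0.016,-0.018,0.003,0],[1,0,0,0,0]]}}

```text
clock: 11.52
eef_pos: [248.7, 227.8, 131.1]
tool_rot: [-3.108, -0.023, 0.195]
force: [-0.4, 0.7, -0.5]
width: 85.5
```

```bash
bash st.sh
```

```text
t 11.52 pos [248.7 227.8 131.1] yaw 11.19 toolz [0.0161 0.0374] down_in_tool [-0.023   0.0336] F [-0.4  0.7 -0.5] T [-0.04  0.12  0.02] w 85.5 q [-0.89  0.41  0.11  2.47 -0.25  0.23 -1.93]
[-0.8879  0.4117  0.1054  2.4675 -0.2486  0.2334 -1.9261] [ -0.77 -31.09   0.98  -4.74   0.21  -0.16  -1.  ]
```

Emit:
{"api": "send_rows", "payload": {"rows": [[1,-0.024,-0.014,0.003,0],[1,-0.024,-0.012,0.003,0],[1,-0.02,-0.006,0.003,0],[1,0,0,0,0]]}}

```text
clock: 11.85
eef_pos: [217.0, 251.4, 126.0]
tool_rot: [-3.119, -0.008, 0.191]
force: [-1.1, -1.2, -1.4]
width: 85.2
```

```bash
bash st.sh
```

```text
t 11.85 pos [217.  251.4 126. ] yaw 10.93 toolz [0.0037 0.0239] down_in_tool [-0.0082  0.0227] F [-1.1 -1.2 -1.4] T [-0.08  0.04 -0.01] w 85.2 q [-0.87  0.42 -0.09  2.47  0.11  0.23 -2.43]
[-0.8663  0.4225 -0.0883  2.4675  0.1095  0.2329 -2.4326] [ -0.67 -31.64  -0.3   -5.43   0.36  -0.28  -1.01]
```

Emit:
{"api": "send_rows", "payload": {"rows": [[1,-0.018,0.002,0.002,-0.02],[1,-0.018,0.002,0.002,-0.02],[1,0,0,0,0]]}}

```text
clock: 12.1
eef_pos: [202.1, 259.5, 121.8]
tool_rot: [-3.128, 0.004, 0.229]
force: [0.6, 0.0, 0.8]
width: 85.6
```

```bash
bash st.sh
```

```text
t 12.1 pos [202.1 259.5 121.8] yaw 13.11 toolz [-0.0067  0.0129] down_in_tool [0.0036 0.0141] F [0.6 0.  0.8] T [ 0.02  0.05 -0.  ] w 85.6 q [-0.93  0.44 -0.07  2.47  0.08  0.23 -2.41]
[-0.9278  0.4351 -0.0726  2.4675  0.0776  0.2335 -2.411 ] [ -0.77 -31.97   0.03  -4.64  -0.19  -0.05   0.09]
```

Emit:
{"api": "send_rows", "payload": {"rows": [[1,0.02,0.005,-0.01,0],[1,0.025,0.008,-0.012,0],[1,0.025,0.008,-0.012,0],[1,0.025,0.008,-0.012,0],[1,0.025,0.008,-0.012,0],[1,0.025,0.008,-0.012,0],[1,0.02,0.006,-0.01,0],[1,0,0,0,0]]}}

```text
clock: 12.77
eef_pos: [386.8, 229.0, 203.4]
tool_rot: [-3.138, 0.009, 0.219]
force: [0.2, 0.9, -0.2]
width: 85.6
```

```bash
bash st.sh
```

```text
t 12.77 pos [386.8 229.  203.4] yaw 12.57 toolz [-0.0094  0.002 ] down_in_tool [0.0087 0.004 ] F [ 0.2  0.9 -0.2] T [ 0.05 -0.07  0.03] w 85.6 q [-0.49  0.39 -0.14  2.08  0.07  0.68 -2.03]
[-0.4874  0.3948 -0.1409  2.0764  0.0746  0.6818 -2.0273] [ -0.1  -38.35  -0.77 -14.08  -0.04   0.52   0.24]
```

Emit:
{"api": "send_rows", "payload": {"rows": [[1,0.008,0.024,0,0.024],[1,0.008,0.024,0,0.024],[1,0.008,0.024,0,0.024],[1,0.008,0.024,0,0.024],[1,0.008,0.024,0,0.024],[1,0.008,0.024,0,0.024],[1,0.008,0.024,0,0.024],[1,0.008,0.024,0,0.024]]}}

```text
clock: 13.43
eef_pos: [474.1, 29.6, 200.5]
tool_rot: [-3.14, 0.016, 0.013]
force: [0.7, 0.2, 1.1]
width: 85.4
```

```bash
bash st.sh
```

```text
t 13.43 pos [474.1  29.6 200.5] yaw 0.77 toolz [-0.0161  0.0017] down_in_tool [0.016  0.0019] F [0.7 0.2 1.1] T [-0.03 -0.    0.02] w 85.4 q [-0.07  0.43 -0.06  2.01  0.04  0.71 -1.72]
[-0.0729  0.4338 -0.0638  2.0109  0.0351  0.7137 -1.7151] [ -2.72 -42.24  -0.09 -13.83   0.07   0.09  -0.44]
```

Emit:
{"api": "send_rows", "payload": {"rows": [[1,0.0095,0.023,0,0.022],[1,0.0095,0.023,0,0.022],[1,0.0095,0.023,0,0.022],[1,0.0095,0.023,0,0.022],[1,0.0095,0.023,0,0.022],[1,0.0095,0.023,0,0.022],[1,0.0095,0.022,0,0.022],[1,0.005,0.012,0,0.014],[1,0,0,0,0]]}}

```text
clock: 14.18
eef_pos: [522.4, -176.5, 195.3]
tool_rot: [3.134, 0.029, -0.187]
force: [0.1, -0.2, -0.1]
width: 85.3
```

```bash
bash st.sh
```

```text
t 14.18 pos [ 522.4 -176.5  195.3] yaw -10.74 toolz [-0.0301 -0.0021] down_in_tool [ 0.0292 -0.0077] F [ 0.1 -0.2 -0.1] T [-0.04  0.01 -0.01] w 85.3 q [ 0.26  0.54  0.01  1.81  0.01  0.82 -1.49]
[ 0.2627  0.5443  0.0087  1.8092  0.0077  0.8165 -1.4931] [ -0.47 -48.47   0.35 -16.49  -0.05   0.17   0.11]
```

```bash
python3 - <<'E'
from h import *
s,p=wshot('w5');C=cloud(p).reshape(-1,3)
d=np.hypot(C[:,0]-535,C[:,1]+157)
q=C[(C[:,2]>122)&(C[:,2]<133)&(d<45)]
print(len(q),q.mean(0).round(1),cv2.minAreaRect(q[:,:2].astype(np.float32)))
E
```

```text
t 14.18 pos [ 522.4 -176.5  195.3] rot [ 3.134  0.029 -0.187] q [ 0.26  0.54  0.01  1.81  0.01  0.82 -1.49] F [ 0.1 -0.2 -0.1] T [-0.04  0.01 -0.01] w 85.3
1701 [ 538.1 -160.4  127.4] ((536.484375, -159.74298095703125), (14.192097663879395, 55.55315399169922), 79.9700927734375)
```

Emit:
{"api": "send_rows", "payload": {"rows": [[1,0,0,0,-0.11],[1,0,0,0,-0.11],[1,0,0,0,-0.11],[1,0,0,0,0.11],[1,0,0,0,0.11],[1,0,0,0,0.11],[1,0,0,0,0]]}}

```text
clock: 14.82
eef_pos: [515.4, -162.1, 193.9]
tool_rot: [-3.139, 0.041, -0.167]
force: [0.0, 0.0, 0.4]
width: 85.5
```

```bash
bash st.sh
```

```text
t 14.82 pos [ 515.4 -162.1  193.9] yaw -9.56 toolz [-0.0399  0.0096] down_in_tool [0.041  0.0029] F [0.  0.  0.4] T [-0.04 -0.04 -0.03] w 85.5 q [ 0.25  0.54 -0.    1.83  0.    0.82 -1.49]
[ 0.2546  0.5378 -0.0035  1.8282  0.0033  0.8166 -1.4884] [  0.16 -48.11   0.97 -16.11  -0.12   0.17  -0.83]
```

Emit:
{"api": "send_rows", "payload": {"rows": [[1,0,0,-0.035,0],[1,0,0,-0.035,0],[1,0,0,-0.035,0],[1,0,0,0,0]]}}

```text
clock: 15.15
eef_pos: [515.9, -155.4, 299.8]
tool_rot: [-3.134, 0.053, -0.144]
force: [1.4, 0.9, 0.8]
width: 85.7
```

```bash
bash st.sh
```

```text
t 15.15 pos [ 515.9 -155.4  299.8] yaw -8.23 toolz [-0.0511  0.0148] down_in_tool [0.0527 0.0073] F [1.4 0.9 0.8] T [-0.02 -0.17  0.04] w 85.7 q [ 0.25  0.42 -0.01  1.69  0.    1.08 -1.48]
[ 0.2474  0.4224 -0.0082  1.6895  0.0013  1.0828 -1.4755] [ -0.08 -44.11   0.37 -18.2   -0.03   1.27  -0.02]
```

Emit:
{"api": "send_rows", "payload": {"rows": [[1,0,0,0.01,0],[1,0,0,0.01,0],[1,0,0,0.01,0],[1,0,0,0.01,0]]}}

```text
clock: 15.48
eef_pos: [514.2, -150.1, 259.6]
tool_rot: [-3.132, 0.046, -0.127]
force: [0.4, -0.1, -0.6]
width: 85.4
```

```bash
bash st.sh
```

```text
t 15.48 pos [ 514.2 -150.1  259.6] yaw -7.25 toolz [-0.0449  0.0151] down_in_tool [0.0465 0.0093] F [ 0.4 -0.1 -0.6] T [-0.02 -0.02  0.02] w 85.4 q [ 0.25  0.46 -0.02  1.76  0.    0.97 -1.47]
[ 0.2453  0.4553 -0.0159  1.7587  0.0031  0.9749 -1.4685] [  0.01 -47.22   0.4  -18.86  -0.02   0.59  -0.02]
```

Emit:
{"api": "send_rows", "payload": {"rows": [[1,0,0,0.035,0],[1,0,0,0.035,0],[1,0,0,0.025,0],[1,0,0,0,0]]}}

```text
clock: 15.82
eef_pos: [504.8, -143.4, 155.7]
tool_rot: [-3.128, 0.053, -0.112]
force: [-0.8, -0.3, -0.4]
width: 85.6
```

```bash
bash st.sh
```

```text
t 15.82 pos [ 504.8 -143.4  155.7] yaw -6.4 toolz [-0.0514  0.0191] down_in_tool [0.0532 0.0132] F [-0.8 -0.3 -0.4] T [-0.02 -0.01  0.04] w 85.6 q [ 0.24  0.58 -0.02  1.89  0.01  0.73 -1.47]
[ 0.2438  0.5783 -0.0239  1.892   0.0089  0.7259 -1.4662] [  0.11 -49.13   0.48 -15.25   0.01  -0.54  -0.04]
```

Emit:
{"api": "send_rows", "payload": {"rows": [[1,0,0,0,0],[1,0,0,0,0],[1,0,0,0,0]]}}

```text
clock: 16.07
eef_pos: [502.6, -141.3, 154.4]
tool_rot: [-3.126, 0.059, -0.106]
force: [-0.3, -1.1, -0.6]
width: 85.4
```

```bash
bash st.sh
```

```text
t 16.07 pos [ 502.6 -141.3  154.4] yaw -6.09 toolz [-0.0567  0.0213] down_in_tool [0.0586 0.0151] F [-0.3 -1.1 -0.6] T [-0.02 -0.07 -0.02] w 85.4 q [ 0.24  0.58 -0.03  1.89  0.01  0.73 -1.46]
[ 0.2432  0.5795 -0.0263  1.8948  0.0091  0.7274 -1.4638] [ -0.03 -47.6    0.3  -13.61  -0.02   0.3    0.  ]
```

Emit:
{"api": "send_rows", "payload": {"rows": [[1,0,0,0,0],[1,0,0,0,0],[1,0,0,0,0]]}}

```text
clock: 16.32
eef_pos: [505.0, -141.6, 157.7]
tool_rot: [-3.127, 0.052, -0.105]
force: [0.0, 0.0, 0.7]
width: 85.9
```

```bash
bash st.sh
```

```text
t 16.32 pos [ 505.  -141.6  157.7] yaw -6.03 toolz [-0.0501  0.0198] down_in_tool [0.052  0.0144] F [0.  0.  0.7] T [ 0.02 -0.05  0.05] w 85.9 q [ 0.24  0.57 -0.03  1.89  0.01  0.73 -1.46]
[ 0.2431  0.5746 -0.0267  1.8918  0.0092  0.7287 -1.4631] [ -0.03 -48.16   0.3  -14.11  -0.02   0.25   0.  ]
```

Emit:
{"api": "send_rows", "payload": {"rows": [[1,0.0045,0.002,0,0.009],[1,0.0045,0.002,0,0.009],[1,0.0045,0.002,0,0.009],[1,0.0045,0.002,0,0.009],[1,0.0045,0.002,0,0.009],[1,0.0045,0.002,0,0.009],[1,0.0045,0.002,0,0.009]]}}

```text
clock: 16.9
eef_pos: [538.8, -162.0, 158.1]
tool_rot: [-3.131, 0.048, -0.175]
force: [-0.3, -0.2, -0.6]
width: 85.5
```

```bash
bash st.sh
```

```text
t 16.9 pos [ 538.8 -162.   158.1] yaw -10.0 toolz [-0.0452  0.0185] down_in_tool [0.0478 0.0103] F [-0.3 -0.2 -0.6] T [-0.06 -0.07 -0.03] w 85.5 q [ 0.25  0.62 -0.01  1.79 -0.01  0.78 -1.5 ]
[ 0.2498  0.6177 -0.005   1.7926 -0.0057  0.7798 -1.4959] [ -0.07 -52.16   0.54 -14.84   0.01   0.14   0.06]
```

Emit:
{"api": "send_rows", "payload": {"rows": [[1,0,-0.0002,0.007,0],[1,0,-0.0002,0.008,0],[1,0,-0.0002,0.008,0],[1,0,-0.0002,0.008,0],[1,0,-0.0002,0.008,0],[1,0,-0.0002,0.008,0],[1,0,-0.0002,0.006,0],[1,0,0,0.003,0]]}}

```text
clock: 17.57
eef_pos: [535.7, -159.5, 94.9]
tool_rot: [-3.131, 0.051, -0.175]
force: [0.5, -0.1, 0.6]
width: 85.3
```

```bash
bash st.sh
```

```text
t 17.57 pos [ 535.7 -159.5   94.9] yaw -10.05 toolz [-0.048   0.0192] down_in_tool [0.0506 0.0105] F [ 0.5 -0.1  0.6] T [-0.03 -0.05 -0.  ] w 85.3 q [ 0.25  0.71 -0.01  1.84 -0.    0.64 -1.5 ]
[ 0.2479  0.7066 -0.0067  1.8428 -0.0045  0.6434 -1.5002] [  0.04 -53.86   0.69 -12.79  -0.01   0.24  -0.  ]
```

Emit:
{"api": "send_rows", "payload": {"rows": [[1,0,0,-0.003,0],[-1,0,0,-0.001,0],[-1,0,0,0,0],[-1,0,0,0,0],[-1,0,0,0,0],[-1,0,0,0,0],[-1,0,0,0,0]]}}

```text
clock: 18.15
eef_pos: [536.4, -159.7, 99.8]
tool_rot: [-3.131, 0.049, -0.175]
force: [-4.7, 2.1, 10.4]
width: 13.0
```

```bash
bash st.sh
```

```text
t 18.15 pos [ 536.4 -159.7   99.8] yaw -10.05 toolz [-0.0467  0.0189] down_in_tool [0.0493 0.0104] F [-4.7  2.1 10.4] T [-0.5   1.23  0.04] w 13.0 q [ 0.25  0.7  -0.01  1.84 -0.    0.65 -1.5 ]
[ 0.2478  0.6993 -0.0066  1.8393 -0.0047  0.6529 -1.5001] [  0.09 -50.85   1.18 -12.09   0.19  -0.54   0.02]
```

Emit:
{"api": "send_rows", "payload": {"rows": [[-1,0,0,0,0],[-1,0,0,-0.002,0],[-1,0,0,-0.003,0],[-1,0,0,-0.003,0],[-1,0,0,-0.003,0],[-1,0,0,-0.002,0]]}}

```text
clock: 18.65
eef_pos: [534.5, -159.3, 111.5]
tool_rot: [-3.131, 0.055, -0.175]
force: [0.3, -1.4, -5.3]
width: 13.1
```

```bash
bash st.sh
```

```text
t 18.65 pos [ 534.5 -159.3  111.5] yaw -10.05 toolz [-0.0525  0.0203] down_in_tool [0.0553 0.0108] F [ 0.3 -1.4 -5.3] T [-0.08 -0.16  0.  ] w 13.1 q [ 0.25  0.68 -0.01  1.83 -0.    0.68 -1.5 ]
[ 0.2477  0.6818 -0.0062  1.8323 -0.005   0.6833 -1.4997] [ -0.   -55.59   0.68 -14.22  -0.02   0.36  -0.  ]
```

Emit:
{"api": "send_rows", "payload": {"rows": [[-1,0,0,0,-0.03],[-1,0,0,0,-0.05],[-1,0,0,0,-0.06],[-1,0,0,0,-0.06],[-1,0,0,0,-0.06],[-1,0,0,0,-0.06],[-1,0,0,0,-0.06],[-1,0,0,0,-0.06]]}}

```text
clock: 19.32
eef_pos: [534.3, -159.3, 111.8]
tool_rot: [-3.108, 0.045, 0.296]
force: [-0.6, 0.6, -5.7]
width: 13.2
```

```bash
bash st.sh
```

```text
t 19.32 pos [ 534.3 -159.3  111.8] yaw 16.96 toolz [-0.0528  0.0193] down_in_tool [0.0449 0.0338] F [-0.6  0.6 -5.7] T [-0.02 -0.09 -0.04] w 13.2 q [ 0.33  0.68 -0.14  1.83  0.13  0.69 -1.15]
[ 0.3332  0.6839 -0.1405  1.8301  0.1276  0.6924 -1.1548] [ -0.73 -56.05  -0.89 -14.42  -0.27   0.33  -0.6 ]
```

Emit:
{"api": "send_rows", "payload": {"rows": [[-1,0,0,0,-0.06],[-1,0,0,0,-0.06],[-1,0,0,0,-0.06],[-1,0,0,0,-0.06],[-1,0,0,0,-0.06],[-1,0,0,0,-0.05],[-1,0,0,0.002,-0.03],[-1,0,0,0.003,-0.01],[-1,0,0,0.002,0]]}}

```text
clock: 20.07
eef_pos: [533.2, -161.0, 104.1]
tool_rot: [-3.093, 0.028, 0.717]
force: [-0.7, 0.4, -5.6]
width: 13.0
```

```bash
bash st.sh
```

```text
t 20.07 pos [ 533.2 -161.   104.1] yaw 41.09 toolz [-0.053  0.018] down_in_tool [0.0281 0.0484] F [-0.7  0.4 -5.6] T [-0.04 -0.14 -0.06] w 13.0 q [ 0.41  0.7  -0.26  1.83  0.25  0.69 -0.84]
[ 0.4091  0.7029 -0.2562  1.8341  0.2486  0.6925 -0.8444] [  0.1  -56.52  -3.28 -14.22  -0.05   0.37   0.11]
```

Emit:
{"api": "send_rows", "payload": {"rows": [[-1,0,0,0.002,0],[-1,0,0,0.001,0],[1,0,0,0,0],[1,0,0,0,0],[1,0,0,0,0],[1,0,0,-0.003,0],[1,0,0,-0.008,0],[1,0,0,-0.014,0],[1,0,0,-0.018,0],[1,0,0,-0.018,0]]}}

```text
clock: 20.9
eef_pos: [536.3, -160.5, 165.6]
tool_rot: [-3.091, 0.029, 0.716]
force: [0.6, -0.3, 0.1]
width: 85.4
```

```bash
bash st.sh
```

```text
t 20.9 pos [ 536.3 -160.5  165.6] yaw 41.01 toolz [-0.0551  0.0189] down_in_tool [0.0292 0.0503] F [ 0.6 -0.3  0.1] T [-0.01 -0.07  0.01] w 85.4 q [ 0.43  0.62 -0.28  1.78  0.21  0.83 -0.82]
[ 0.4263  0.6214 -0.2847  1.7795  0.2122  0.8297 -0.8169] [ -0.43 -49.73  -2.83 -14.57   0.07  -0.22  -0.12]
```

Emit:
{"api": "send_rows", "payload": {"rows": [[1,0.008,0.014,-0.006,0],[1,0.014,0.024,-0.006,0],[1,0.015,0.026,-0.006,0],[1,0.015,0.026,-0.006,0],[1,0.015,0.026,-0.006,0],[1,0.015,0.026,-0.006,0],[1,0.015,0.026,-0.006,0],[1,0.015,0.026,-0.006,0],[1,0.015,0.026,-0.006,0],[1,0.015,0.026,-0.006,0],[1,0.012,0.02,0,0],[1,0.006,0.01,0,0]]}}

```text
clock: 21.9
eef_pos: [845.0, -269.3, 229.8]
tool_rot: [-3.104, 0.02, 0.713]
force: [0.9, 0.3, -2.3]
width: 85.1
```

```bash
bash st.sh
```

```text
t 21.9 pos [ 845.  -269.3  229.8] yaw 40.86 toolz [-0.04    0.0151] down_in_tool [0.0204 0.0376] F [ 0.9  0.3 -2.3] T [ 0.01 -0.16 -0.  ] w 85.1 q [ 0.3   1.2  -0.24  0.25  0.22  1.73 -0.61]
[ 0.3041  1.2029 -0.2395  0.2548  0.2198  1.7331 -0.6148] [  0.84 -87.48  -0.42 -18.97  -0.05  -0.41  -0.23]
```

Emit:
{"api": "send_rows", "payload": {"rows": [[1,0.005,0.009,0,0],[1,0.005,0.009,0,0],[1,0.005,0.009,0,0]]}}

```text
clock: 22.15
eef_pos: [852.1, -270.1, 213.3]
tool_rot: [-3.1, 0.019, 0.718]
force: [-0.9, -0.8, 0.9]
width: 85.5
```

```bash
bash st.sh
```

```text
t 22.15 pos [ 852.1 -270.1  213.3] yaw 41.14 toolz [-0.0421  0.0191] down_in_tool [0.0191 0.0421] F [-0.9 -0.8  0.9] T [-0.03 -0.01 -0.02] w 85.5 q [ 0.28  1.25 -0.02  0.19  0.01  1.75 -0.58]
[ 0.2797  1.251  -0.0192  0.1856  0.0113  1.7507 -0.578 ] [ -0.56 -78.75  -1.29 -21.02   0.91   0.34  -0.12]
```

Emit:
{"api": "send_rows", "payload": {"rows": [[1,0.006,0.01,-0.015,0],[1,0.006,0.01,-0.015,0],[1,0.006,0.01,-0.015,0],[1,0.006,0.01,-0.015,0]]}}

```text
clock: 22.48
eef_pos: [852.6, -269.5, 251.9]
tool_rot: [-3.123, -0.0, 0.719]
force: [-0.5, 0.8, 0.2]
width: 85.4
```

```bash
bash st.sh
```

```text
t 22.48 pos [ 852.6 -269.5  251.9] yaw 41.18 toolz [-0.0121  0.0146] down_in_tool [-0.0005  0.0189] F [-0.5  0.8  0.2] T [ 0.    0.   -0.03] w 85.4 q [ 0.25  1.22  0.46  0.18 -0.45  1.77 -0.53]
[ 0.2464  1.2236  0.457   0.1848 -0.4455  1.7673 -0.525 ] [  0.12 -80.55   0.03 -20.44   1.17  -0.    -0.14]
```

Emit:
{"api": "send_rows", "payload": {"rows": [[1,0.001,0.014,-0.012,0],[1,0.001,0.014,-0.012,0]]}}

```text
clock: 22.65
eef_pos: [851.6, -280.4, 270.9]
tool_rot: [3.141, -0.014, 0.722]
force: [0.2, 0.0, 0.1]
width: 85.1
```

```bash
bash st.sh
```

```text
t 22.65 pos [ 851.6 -280.4  270.9] yaw 41.37 toolz [0.0106 0.0087] down_in_tool [-0.0137 -0.0005] F [0.2 0.  0.1] T [-0.05  0.02  0.04] w 85.1 q [ 0.25  1.21  0.65  0.18 -0.63  1.77 -0.49]
[ 0.2476  1.2123  0.6452  0.1847 -0.6255  1.7729 -0.4905] [ -1.55 -81.58   0.97 -19.06   0.83  -0.06  -0.2 ]
```

Emit:
{"api": "send_rows", "payload": {"rows": [[1,-0.005,-0.009,0.002,0],[1,-0.009,-0.017,0.005,0],[1,-0.012,-0.023,0.007,0],[1,-0.012,-0.023,0.007,0],[1,-0.012,-0.023,0.007,0],[1,-0.012,-0.023,0.007,0],[1,-0.012,-0.023,0.007,0],[1,-0.012,-0.023,0.007,0]]}}

```text
clock: 23.32
eef_pos: [677.7, -216.1, 223.3]
tool_rot: [3.125, -0.022, 0.73]
force: [-0.9, 0.3, 0.2]
width: 85.6
```

```bash
bash st.sh
```

```text
t 23.32 pos [ 677.7 -216.1  223.3] yaw 41.82 toolz [0.0272 0.0024] down_in_tool [-0.0219 -0.0164] F [-0.9  0.3  0.2] T [-0.    0.03 -0.01] w 85.6 q [-0.07  0.81  0.69  1.37 -0.55  1.13 -0.15]
[-0.0697  0.8092  0.6912  1.3705 -0.5512  1.1297 -0.1478] [  1.66 -58.62  11.05 -20.14  -0.01   0.81  -0.28]
```

Emit:
{"api": "send_rows", "payload": {"rows": [[1,-0.01,-0.02,0.009,0.004],[1,-0.01,-0.02,0.009,0.004],[1,-0.01,-0.02,0.009,0.004],[1,-0.01,-0.02,0.009,0.004],[1,-0.01,-0.02,0.009,0.004],[1,-0.008,-0.015,0.006,0.004],[1,-0.004,-0.008,0.002,0],[1,0,0,0,0]]}}

```text
clock: 23.98
eef_pos: [541.2, -153.2, 169.1]
tool_rot: [3.135, -0.033, 0.711]
force: [-0.3, 0.4, -0.1]
width: 85.2
```

```bash
bash st.sh
```

```text
t 23.98 pos [ 541.2 -153.2  169.1] yaw 40.74 toolz [0.0296 0.0164] down_in_tool [-0.0332 -0.0069] F [-0.3  0.4 -0.1] T [-0.03  0.11 -0.01] w 85.2 q [-0.18  0.66  0.67  1.87 -0.6   0.8  -0.05]
[-0.1794  0.6636  0.6686  1.865  -0.6019  0.799  -0.0452] [ -0.02 -47.97   9.05 -14.02  -0.12  -0.22   0.06]
```

```bash
python3 - <<'E'
from h import *
s,p=wshot('w6');C=cloud(p).reshape(-1,3)
d=np.hypot(C[:,0]-535,C[:,1]+160)
q=C[(C[:,2]>122)&(C[:,2]<133)&(d<45)]
print(len(q),q.mean(0).round(1),cv2.minAreaRect(q[:,:2].astype(np.float32)))
E
```

```text
t 23.98 pos [ 541.2 -153.2  169.1] rot [ 3.135 -0.033  0.711] q [-0.18  0.66  0.67  1.87 -0.6   0.8  -0.05] F [-0.3  0.4 -0.1] T [-0.03  0.11 -0.01] w 85.2
2016 [ 533.2 -155.2  127.4] ((531.70849609375, -156.20912170410156), (56.107547760009766, 13.918097496032715), 40.899810791015625)
```

View pics/w6.png

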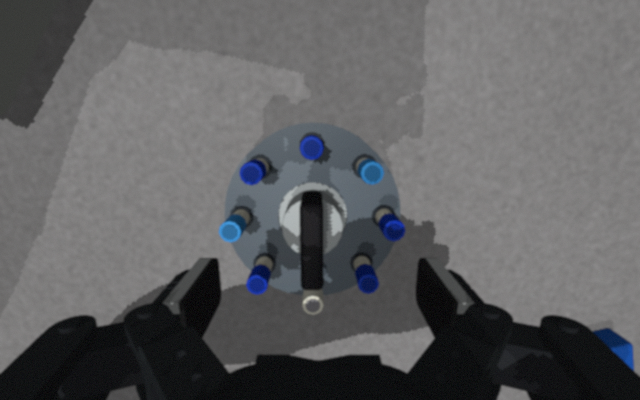

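Emit:
{"api": "send_rows", "payload": {"rows": [[1,-0.001,-0.0004,0.005,0],[1,-0.0013,-0.0005,0.008,0],[1,-0.0013,-0.0005,0.009,0],[1,-0.0013,-0.0005,0.009,0],[1,-0.0013,-0.0005,0.009,0],[1,-0.0013,-0.0005,0.009,0],[1,-0.0013,-0.0005,0.008,0],[1,-0.0013,-0.0005,0.006,0],[1,-0.0005,-0.0002,0.002,0],[1,0,0,0,0]]}}

```text
clock: 24.87
eef_pos: [537.7, -159.2, 97.0]
tool_rot: [3.129, -0.035, 0.712]
force: [0.2, 0.3, -0.2]
width: 85.6
```

```bash
bash st.sh
```

```text
t 24.87 pos [ 537.7 -159.2   97. ] yaw 40.79 toolz [0.0349 0.0138] down_in_tool [-0.0355 -0.0124] F [ 0.2  0.3 -0.2] T [ 0.03  0.06 -0.  ] w 85.6 q [-0.1   0.75  0.56  1.93 -0.71  0.64  0.06]
[-0.1031  0.7524  0.565   1.9251 -0.7063  0.6413  0.0592] [  0.08 -50.29   8.5  -11.23  -0.12  -0.11   0.04]
```

Emit:
{"api": "send_rows", "payload": {"rows": [[1,-0.0007,-0.002,-0.0005,0],[1,-0.0007,-0.002,-0.0005,0],[1,-0.0006,-0.002,-0.0005,0],[-1,0,0,0,0],[-1,0,0,0,0],[-1,0,0,0,0],[-1,0,0,0,0],[-1,0,0,0,0],[-1,0,0,0,0]]}}

```text
clock: 25.62
eef_pos: [533.1, -155.7, 100.6]
tool_rot: [3.126, -0.038, 0.713]
force: [-4.7, 1.1, 15.6]
width: 13.3
```

```bash
bash st.sh
```

```text
t 25.62 pos [ 533.1 -155.7  100.6] yaw 40.84 toolz [0.0387 0.0133] down_in_tool [-0.038  -0.0152] F [-4.7  1.1 15.6] T [0.84 1.47 0.1 ] w 13.3 q [-0.11  0.74  0.57  1.94 -0.71  0.63  0.06]
[-0.1098  0.7394  0.5659  1.9417 -0.7073  0.633   0.0611] [  1.13 -46.55   7.77 -11.24  -0.37  -1.19  -0.04]
```

Emit:
{"api": "send_rows", "payload": {"rows": [[-1,0,0,-0.003,0],[-1,0,0,-0.006,0],[-1,0,0,-0.01,0],[-1,0,0,-0.014,0],[-1,0,0,-0.016,0],[-1,0,0,-0.016,0],[-1,0,0,-0.016,0],[-1,0,0,-0.016,0],[-1,0,0,-0.016,0],[-1,0,0,-0.012,0],[-1,0,0,-0.006,0],[-1,0,0,-0.002,0]]}}

```text
clock: 26.62
eef_pos: [521.7, -155.9, 240.2]
tool_rot: [3.137, -0.029, 0.71]
force: [0.4, 0.1, -5.2]
width: 13.2
```

```bash
bash st.sh
```

```text
t 26.62 pos [ 521.7 -155.9  240.2] yaw 40.69 toolz [0.0251 0.0161] down_in_tool [-0.0295 -0.0042] F [ 0.4  0.1 -5.2] T [-0.   -0.02  0.05] w 13.2 q [-0.23  0.56  0.76  1.83 -0.5   0.93 -0.11]
[-0.2349  0.5574  0.7554  1.8346 -0.503   0.9283 -0.1093] [ -0.1  -45.85   9.21 -18.08  -0.11   0.08  -0.02]
```

Emit:
{"api": "send_rows", "payload": {"rows": [[-1,0.004,-0.005,0,0],[-1,0.008,-0.01,0,0],[-1,0.012,-0.014,0,0],[-1,0.0135,-0.0162,0,0],[-1,0.0135,-0.0162,0,0],[-1,0.0135,-0.0162,0,0],[-1,0.0135,-0.0162,0,0],[-1,0.0135,-0.0162,0,0],[-1,0.0135,-0.0162,0,0],[-1,0.0135,-0.0162,0,0]]}}

```text
clock: 27.45
eef_pos: [512.2, 35.8, 236.9]
tool_rot: [-3.139, -0.018, 0.699]
force: [-0.1, -0.3, -4.9]
width: 13.7
```

```bash
bash st.sh
```

```text
t 27.45 pos [512.2  35.8 236.9] yaw 40.02 toolz [0.0119 0.0136] down_in_tool [-0.0179  0.0028] F [-0.1 -0.3 -4.9] T [-0.03  0.03 -0.01] w 13.7 q [-0.64  0.53  0.8   1.91 -0.5   0.89 -0.47]
[-0.6442  0.5297  0.7959  1.9126 -0.5013  0.8934 -0.4674] [  2.77 -43.16   8.96 -17.09  -0.01   0.04   0.53]
```

Emit:
{"api": "send_rows", "payload": {"rows": [[-1,0.0125,-0.0143,-0.001,0],[-1,0.0125,-0.0143,-0.001,0],[-1,0.0125,-0.0143,-0.001,0],[-1,0.0125,-0.0143,-0.001,0],[-1,0.0125,-0.0143,-0.001,0],[-1,0.0125,-0.0143,-0.001,0],[-1,0.012,-0.0136,-0.001,0],[-1,0.011,-0.0126,0,0],[-1,0.007,-0.008,0,0],[-1,0.004,-0.0045,0,0],[-1,0.001,-0.001,0,0]]}}

```text
clock: 28.37
eef_pos: [502.4, 223.2, 235.6]
tool_rot: [-3.124, 0.001, 0.71]
force: [-0.4, 0.2, -5.6]
width: 12.6
```

```bash
bash st.sh; python3 - <<'E'
from h import *
from cell import *
p=get_image("scene");cv2.imwrite("pics/s7.png",cv2.resize(p["image"][120:270,300:500],None,fx=4,fy=4,interpolation=cv2.INTER_CUBIC))
pickle.dump(p,open("s7.pkl","wb"))
E
```

```text
t 28.37 pos [502.4 223.2 235.6] yaw 40.69 toolz [-0.0118  0.0128] down_in_tool [0.0006 0.0175] F [-0.4  0.2 -5.6] T [-0.01 -0.04  0.01] w 12.6 q [-0.96  0.6   0.8   1.8  -0.53  0.97 -0.8 ]
[-0.9584  0.5982  0.7965  1.8038 -0.5287  0.9721 -0.7957] [  0.27 -47.46  10.54 -17.81   0.02   0.11  -0.06]
```

View pics/s7.png

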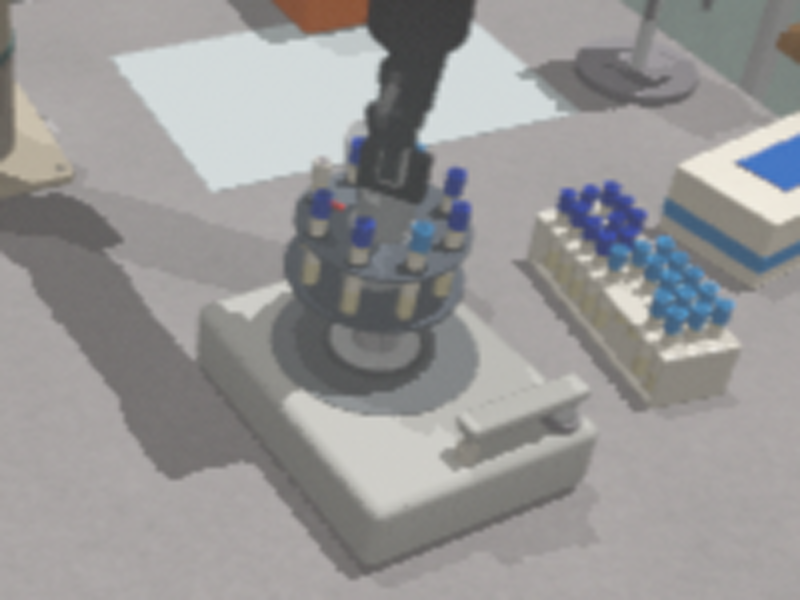

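Emit:
{"api": "send_rows", "payload": {"rows": [[-1,0.002,0.002,0.001,-0.015],[-1,0.0025,0.0025,0.002,-0.015],[-1,0.0025,0.0025,0.003,-0.02],[-1,0.0025,0.0025,0.003,-0.02],[-1,0.002,0.002,0.004,-0.015],[-1,0.001,0.001,0.004,-0.01]]}}

```text
clock: 28.92
eef_pos: [522.8, 216.3, 217.6]
tool_rot: [-3.127, -0.001, 0.807]
force: [-0.0, -0.6, -5.2]
width: 12.8
```

```bash
bash st.sh
```

```text
t 28.92 pos [522.8 216.3 217.6] yaw 46.24 toolz [-0.01    0.0103] down_in_tool [-0.0005  0.0144] F [-0.  -0.6 -5.2] T [ 0.   -0.04 -0.04] w 12.8 q [-0.89  0.63  0.75  1.78 -0.53  0.95 -0.68]
[-0.8942  0.6316  0.7457  1.781  -0.5323  0.9473 -0.683 ] [ -0.47 -50.04  10.5  -17.47   0.02   0.22  -0.13]
```

Emit:
{"api": "send_rows", "payload": {"rows": [[-1,0.0007,-0.0022,0,0],[-1,0.0006,-0.0022,0.001,0],[-1,0.0003,-0.001,0.002,0]]}}

```text
clock: 29.17
eef_pos: [520.3, 220.0, 213.5]
tool_rot: [-3.127, 0.001, 0.805]
force: [-0.1, -0.2, -4.2]
width: 13.0
```

```bash
bash st.sh; python3 - <<'E'
from h import *
from cell import *
p=get_image("scene");cv2.imwrite("pics/s8.png",cv2.resize(p["image"][120:270,300:500],None,fx=4,fy=4,interpolation=cv2.INTER_CUBIC))
E
```

```text
t 29.17 pos [520.3 220.  213.5] yaw 46.12 toolz [-0.011   0.0094] down_in_tool [0.0009 0.0144] F [-0.1 -0.2 -4.2] T [ 0.04 -0.01 -0.01] w 13.0 q [-0.9   0.64  0.74  1.79 -0.54  0.94 -0.69]
[-0.9007  0.6362  0.7435  1.7868 -0.5371  0.9395 -0.688 ] [  0.36 -49.86  10.56 -17.38   0.06   0.13  -0.02]
```

View pics/s8.png

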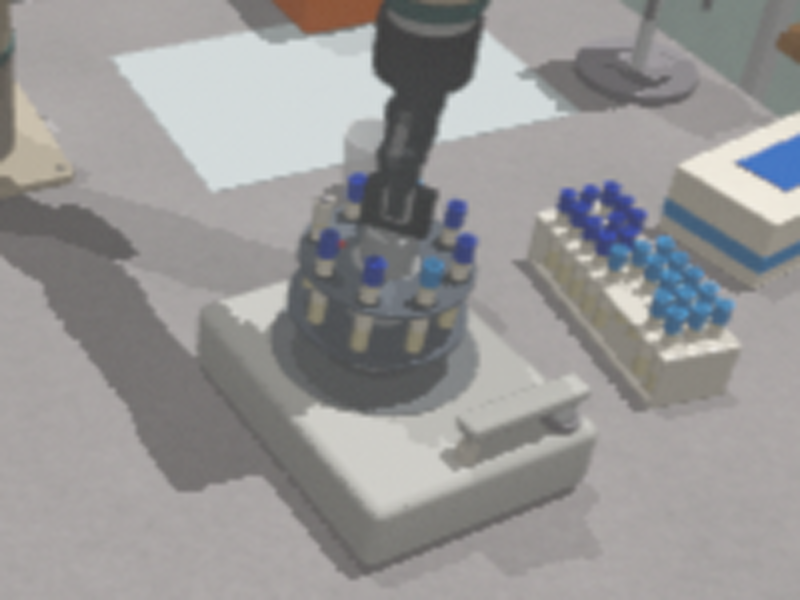

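Emit:
{"api": "send_rows", "payload": {"rows": [[-1,0.0005,-0.0008,0.002,0],[-1,0.0004,-0.0007,0.0025,0],[-1,0,0,0.0025,0],[-1,0,0,0.0025,0]]}}

```text
clock: 29.55
eef_pos: [519.0, 223.2, 203.2]
tool_rot: [-3.127, 0.001, 0.807]
force: [0.9, -0.4, -5.9]
width: 12.9
```

```bash
bash st.sh
```

```text
t 29.55 pos [519.  223.2 203.2] yaw 46.24 toolz [-0.0111  0.0099] down_in_tool [0.0006 0.0149] F [ 0.9 -0.4 -5.9] T [-0.03  0.02  0.04] w 12.9 q [-0.9   0.65  0.73  1.8  -0.55  0.92 -0.68]
[-0.8997  0.6478  0.733   1.7977 -0.5498  0.9186 -0.6812] [ -0.15 -50.34  10.43 -16.99   0.     0.17  -0.04]
```

Emit:
{"api": "send_rows", "payload": {"rows": [[-1,-0.0003,0.0008,0.002,0],[-1,-0.0002,0.0006,0.002,0],[-1,0,0,0.002,0]]}}

```text
clock: 29.8
eef_pos: [519.4, 222.3, 196.4]
tool_rot: [-3.126, 0.001, 0.807]
force: [-0.8, 0.8, -5.0]
width: 13.3
```

```bash
bash st.sh
```

```text
t 29.8 pos [519.4 222.3 196.4] yaw 46.27 toolz [-0.0114  0.0102] down_in_tool [0.0005 0.0153] F [-0.8  0.8 -5. ] T [ 0.34 -0.01 -0.01] w 13.3 q [-0.89  0.66  0.73  1.8  -0.56  0.91 -0.67]
[-0.8928  0.6557  0.7256  1.8043 -0.5579  0.9052 -0.6719] [  0.39 -49.8   10.82 -16.23   0.39  -0.01  -0.02]
```

Emit:
{"api": "send_rows", "payload": {"rows": [[-1,0,0,0.002,0],[-1,0,0,0.002,0]]}}

```text
clock: 29.97
eef_pos: [519.6, 222.7, 192.1]
tool_rot: [-3.126, -0.0, 0.807]
force: [-0.5, 0.3, -5.1]
width: 13.0
```

```bash
bash st.sh
```

```text
t 29.97 pos [519.6 222.7 192.1] yaw 46.26 toolz [-0.0111  0.0111] down_in_tool [-0.0003  0.0157] F [-0.5  0.3 -5.1] T [ 0.07 -0.   -0.07] w 13.0 q [-0.89  0.66  0.72  1.81 -0.56  0.9  -0.67]
[-0.8898  0.6606  0.7205  1.8083 -0.5638  0.8963 -0.6675] [  0.12 -50.53  10.61 -16.34   0.12   0.12  -0.03]
```

Emit:
{"api": "send_rows", "payload": {"rows": [[-1,0,0,0.0015,0],[-1,0,0,0.0015,0]]}}

```text
clock: 30.13
eef_pos: [519.5, 222.7, 188.7]
tool_rot: [-3.126, -0.0, 0.807]
force: [0.1, 0.7, -5.8]
width: 12.8
```

```bash
bash st.sh
```

```text
t 30.13 pos [519.5 222.7 188.7] yaw 46.26 toolz [-0.0112  0.011 ] down_in_tool [-0.0002  0.0157] F [ 0.1  0.7 -5.8] T [ 0.1  -0.05  0.02] w 12.8 q [-0.89  0.66  0.72  1.81 -0.57  0.89 -0.66]
[-0.8875  0.6647  0.7169  1.8115 -0.5679  0.8895 -0.664 ] [  0.15 -50.58  10.6  -16.25   0.12   0.06  -0.02]
```

Emit:
{"api": "send_rows", "payload": {"rows": [[-1,0,0,0.0012,0]]}}

```text
clock: 30.22
eef_pos: [519.5, 222.7, 187.3]
tool_rot: [-3.126, -0.0, 0.807]
force: [-0.3, -0.0, -5.5]
width: 12.9
```

```bash
bash st.sh
```

```text
t 30.22 pos [519.5 222.7 187.3] yaw 46.26 toolz [-0.0113  0.011 ] down_in_tool [-0.0001  0.0157] F [-0.3 -0.  -5.5] T [ 0.12 -0.02  0.02] w 12.9 q [-0.89  0.67  0.72  1.81 -0.57  0.89 -0.66]
[-0.8866  0.6663  0.7155  1.8129 -0.5696  0.8868 -0.6626] [  0.19 -50.63  10.62 -16.14   0.13   0.08  -0.01]
```

Emit:
{"api": "send_rows", "payload": {"rows": [[-1,0,0,0.0012,0]]}}

```text
clock: 30.3
eef_pos: [519.5, 222.7, 186.0]
tool_rot: [-3.126, -0.0, 0.807]
force: [-0.6, 0.2, -5.4]
width: 12.9
```

Emit:
{"api": "send_rows", "payload": {"rows": [[-1,0,0,0.001,0]]}}

```text
clock: 30.38
eef_pos: [519.7, 222.8, 185.2]
tool_rot: [-3.126, -0.001, 0.807]
force: [-0.3, 1.4, 3.2]
width: 12.9
```

```bash
bash st.sh
```

```text
t 30.38 pos [519.7 222.8 185.2] yaw 46.26 toolz [-0.0109  0.0114] down_in_tool [-0.0007  0.0158] F [-0.3  1.4  3.2] T [ 0.02  0.38 -0.02] w 12.9 q [-0.88  0.67  0.71  1.81 -0.57  0.88 -0.66]
[-0.885   0.6689  0.7131  1.8146 -0.5727  0.8823 -0.6601] [  0.59 -47.19   9.87 -14.7    0.12  -0.46  -0.  ]
```

Emit:
{"api": "send_rows", "payload": {"rows": [[-1,0,0,0.0003,0.02],[-1,0,0,0.0004,0.02]]}}

```text
clock: 30.55
eef_pos: [519.7, 222.6, 185.2]
tool_rot: [-3.125, -0.0, 0.765]
force: [-1.4, 0.2, 0.2]
width: 13.2
```

```bash
bash st.sh
```

```text
t 30.55 pos [519.7 222.6 185.2] yaw 43.85 toolz [-0.011   0.0117] down_in_tool [-0.0002  0.0161] F [-1.4  0.2  0.2] T [0.01 0.27 0.09] w 13.2 q [-0.89  0.67  0.72  1.82 -0.58  0.89 -0.69]
[-0.8905  0.6724  0.7245  1.8151 -0.582   0.8862 -0.6927] [  0.55 -48.73  10.07 -15.68  -0.07  -0.47   0.15]
```

Emit:
{"api": "send_rows", "payload": {"rows": [[-1,0,0,0.0004,0.02],[-1,0,0,0.0004,0.02]]}}

```text
clock: 30.72
eef_pos: [519.6, 222.5, 184.4]
tool_rot: [-3.125, 0.0, 0.721]
force: [0.0, 0.1, -5.1]
width: 13.2
```

```bash
bash st.sh
```

```text
t 30.72 pos [519.6 222.5 184.4] yaw 41.28 toolz [-0.011   0.0119] down_in_tool [0.0004 0.0162] F [ 0.   0.1 -5.1] T [ 0.02 -0.05 -0.01] w 13.2 q [-0.9   0.68  0.74  1.82 -0.59  0.89 -0.73]
[-0.8965  0.677   0.7362  1.8164 -0.5928  0.8889 -0.7269] [  0.41 -51.21  10.82 -16.14   0.09   0.08   0.22]
```

Emit:
{"api": "send_rows", "payload": {"rows": [[-1,0,0,0.001,0.01],[-1,0,0,0.0012,0]]}}

```text
clock: 30.88
eef_pos: [519.5, 222.5, 181.7]
tool_rot: [-3.126, 0.001, 0.707]
force: [-0.4, -0.0, -3.9]
width: 12.7
```

```bash
bash st.sh
```

```text
t 30.88 pos [519.5 222.5 181.7] yaw 40.54 toolz [-0.0108  0.0112] down_in_tool [0.0009 0.0156] F [-0.4 -0.  -3.9] T [ 0.05 -0.01  0.  ] w 12.7 q [-0.9   0.68  0.74  1.82 -0.6   0.88 -0.73]
[-0.8973  0.6817  0.7374  1.8191 -0.5989  0.8846 -0.7347] [  0.06 -51.08  11.03 -16.03   0.02   0.07  -0.1 ]
```

Emit:
{"api": "send_rows", "payload": {"rows": [[-1,0,0,0.0012,0],[-1,0,0,0.001,0]]}}

```text
clock: 31.05
eef_pos: [519.5, 222.5, 179.8]
tool_rot: [-3.126, 0.001, 0.707]
force: [-4.8, -1.1, 14.7]
width: 13.0
```

```bash
bash st.sh
```

```text
t 31.05 pos [519.5 222.5 179.8] yaw 40.53 toolz [-0.0112  0.0114] down_in_tool [0.0011 0.0159] F [-4.8 -1.1 14.7] T [-0.08  1.09  0.03] w 13.0 q [-0.9   0.68  0.74  1.82 -0.6   0.88 -0.73]
[-0.8959  0.684   0.7355  1.8208 -0.6016  0.8813 -0.7323] [  0.67 -41.92   8.73 -13.93  -0.25  -1.63  -0.03]
```

Emit:
{"api": "send_rows", "payload": {"rows": [[-1,0,0,-0.0008,0],[0.2,0,0,0,0],[0.2,0,0,0,0],[0.2,0,0,0,0],[0.2,0,0,0,0]]}}

```text
clock: 31.47
eef_pos: [522.0, 222.4, 182.3]
tool_rot: [-3.128, -0.004, 0.707]
force: [0.5, 0.4, 0.6]
width: 51.4
```

```bash
bash st.sh; python3 - <<'E'
from h import *
from cell import *
s,w=wshot("w9");C=cloud(w).reshape(-1,3)
p=get_image("scene");cv2.imwrite("pics/s9.png",cv2.resize(p["image"][120:270,300:500],None,fx=4,fy=4,interpolation=cv2.INTER_CUBIC))
d=np.hypot(C[:,0]-515,C[:,1]-221)
q=C[(C[:,2]>198)&(C[:,2]<215)&(d<34)]
print(len(q),np.percentile(q[:,2],[5,50,95]) if len(q) else 0)
E
```

```text
t 31.47 pos [522.  222.4 182.3] yaw 40.51 toolz [-0.0059  0.0127] down_in_tool [-0.0038  0.0135] F [0.5 0.4 0.6] T [-0.02 -0.05  0.03] w 51.4 q [-0.9   0.68  0.74  1.82 -0.6   0.88 -0.73]
[-0.8956  0.6811  0.7373  1.8174 -0.6002  0.8815 -0.7334] [ -0.02 -48.33   9.98 -14.73  -0.03   0.04  -0.  ]
t 31.47 pos [522.  222.4 182.3] rot [-3.128 -0.004  0.707] q [-0.9   0.68  0.74  1.82 -0.6   0.88 -0.73] F [0.5 0.4 0.6] T [-0.02 -0.05  0.03] w 51.4
5362 [200.90289815 205.63744177 211.894349  ]
```

View pics/s9.png

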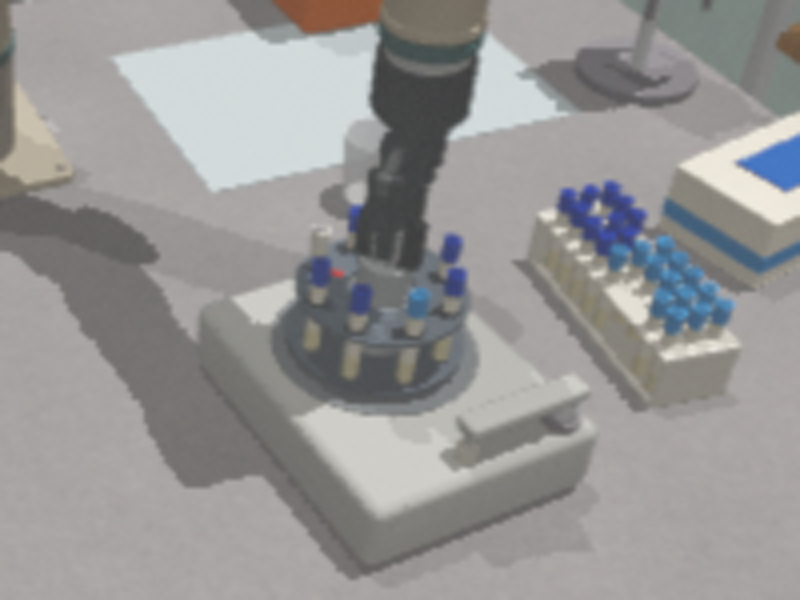

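View pics/w9.png

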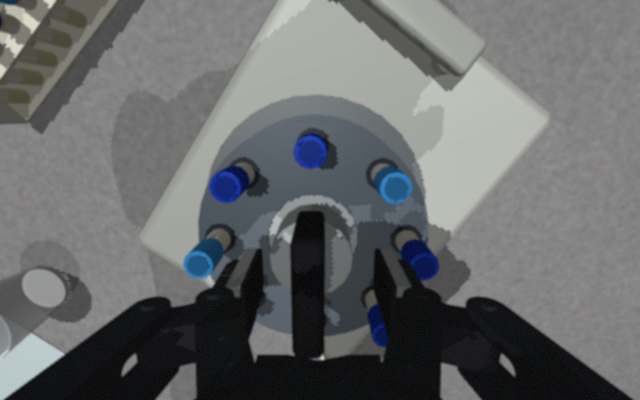

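```bash
python3 - <<'E'
from h import *
s,w=pickle.load(open("w9.pkl","rb"));C=cloud(w)
hsv=cv2.cvtColor(w["image"],cv2.COLOR_BGR2HSV)
m=(C[...,2]>203.5)&(C[...,2]<208.5)&(np.hypot(C[...,0]-515,C[...,1]-221)<45)
m=cv2.morphologyEx(m.astype(np.uint8),cv2.MORPH_OPEN,np.ones((3,3)))
n,l,st,ce=cv2.connectedComponentsWithStats(m)
for i in range(1,n):
    if st[i,4]>100:
        q=C[l==i];print(st[i],q.mean(0).round(1),cv2.minAreaRect(q[:,:2].astype(np.float32)))
E
```

```text
[ 290  239   34  120 3704] [515.9 222.3 205.6] ((513.9745483398438, 220.8565216064453), (55.89629364013672, 13.387266159057617), 40.76612854003906)
[237 262  18  10 102] [511.8 250.2 206.2] ((511.64837646484375, 250.15213012695312), (3.2116549015045166, 7.317570686340332), 16.624530792236328)
```

Emit:
{"api": "send_rows", "payload": {"rows": [[0.2,-0.0014,-0.0009,0.0008,0],[0.2,-0.0019,-0.0012,0.001,0],[0.2,-0.0019,-0.0012,0.001,0],[0.2,-0.0014,-0.0008,0.001,0],[0.2,0,0,0,0]]}}

```text
clock: 31.98
eef_pos: [513.3, 221.0, 178.1]
tool_rot: [-3.128, -0.004, 0.707]
force: [-0.3, -0.1, -0.5]
width: 51.2
```

```bash
bash st.sh
```

```text
t 31.98 pos [513.3 221.  178.1] yaw 40.5 toolz [-0.0061  0.0126] down_in_tool [-0.0035  0.0135] F [-0.3 -0.1 -0.5] T [0.01 0.05 0.01] w 51.2 q [-0.9   0.68  0.73  1.84 -0.61  0.86 -0.73]
[-0.9023  0.6756  0.7343  1.8442 -0.6054  0.8608 -0.7277] [  0.07 -47.84   9.9  -14.53  -0.04  -0.02   0.01]
```

Emit:
{"api": "send_rows", "payload": {"rows": [[-1,0.0004,0,0,0],[-1,0,0,0,0],[-1,0,0,0,0],[-1,0,0,0,0],[-1,0,0,0,0]]}}

```text
clock: 32.4
eef_pos: [514.0, 220.7, 178.2]
tool_rot: [-3.129, -0.004, 0.706]
force: [-0.5, 0.6, 0.1]
width: 12.7
```

```bash
bash st.sh
```

```text
t 32.4 pos [514.  220.7 178.2] yaw 40.47 toolz [-0.0052  0.0118] down_in_tool [-0.0037  0.0123] F [-0.5  0.6  0.1] T [-0.03  0.01 -0.09] w 12.7 q [-0.9   0.68  0.74  1.84 -0.6   0.86 -0.73]
[-0.9023  0.676   0.7351  1.8432 -0.6048  0.8608 -0.7283] [  0.24 -47.99  10.11 -14.67   0.02  -0.07   0.04]
```

Emit:
{"api": "send_rows", "payload": {"rows": [[-1,0,0,0,0.02],[-1,0,0,0,0.03],[-1,0,0,0,0.03]]}}

```text
clock: 32.65
eef_pos: [515.3, 221.1, 178.3]
tool_rot: [-3.13, -0.005, 0.621]
force: [1.9, -0.6, -1.6]
width: 13.0
```

```bash
bash st.sh
```

```text
t 32.65 pos [515.3 221.1 178.3] yaw 35.58 toolz [-0.0024  0.0123] down_in_tool [-0.0052  0.0114] F [ 1.9 -0.6 -1.6] T [-0.25 -0.46  0.07] w 13.0 q [-0.91  0.68  0.76  1.84 -0.62  0.87 -0.8 ]
[-0.9145  0.6843  0.7586  1.8424 -0.6246  0.8676 -0.7952] [  0.02 -48.83   9.72 -13.92  -0.08   0.68   0.26]
```

Emit:
{"api": "send_rows", "payload": {"rows": [[-1,0,0,0,0.04],[-1,0,0,0,0.04],[-1,0,0,0,0.04],[-1,0,0,0,0.04],[-1,0,0,0,0.04],[-1,0,0,0,0.04]]}}

```text
clock: 33.15
eef_pos: [515.5, 220.9, 178.2]
tool_rot: [-3.131, -0.002, 0.363]
force: [-0.5, -1.8, -0.1]
width: 13.2
```

```bash
bash st.sh
```

```text
t 33.15 pos [515.5 220.9 178.2] yaw 20.78 toolz [-0.0024  0.0107] down_in_tool [-0.0015  0.0108] F [-0.5 -1.8 -0.1] T [-0.23 -0.14  0.16] w 13.2 q [-0.95  0.71  0.83  1.84 -0.68  0.9  -1.  ]
[-0.9518  0.7108  0.8312  1.8427 -0.68    0.8975 -1.    ] [  0.31 -48.03  10.71 -14.03  -0.17   0.15   0.29]
```

Emit:
{"api": "send_rows", "payload": {"rows": [[-1,0,0,0,0.04],[-1,0,0,0,0.04],[-1,0,0,0,0.04],[-1,0,0,0,0.04],[-1,0,0,0,0.04],[-1,0,0,0,0.025],[-1,0,0,0,0.015],[-1,0,0,0,0]]}}

```text
clock: 33.82
eef_pos: [515.4, 220.9, 178.2]
tool_rot: [-3.133, 0.001, 0.102]
force: [0.1, 0.2, 0.8]
width: 12.7
```

```bash
bash st.sh; python3 - <<'E'
from h import *
from cell import *
p=get_image("top");pickle.dump(p,open("top10.pkl","wb"));s,w=wshot("w10")
cv2.imwrite("pics/t10.png",np.hstack([cv2.resize(p["image"][125:225,215:305],(450,500),interpolation=cv2.INTER_CUBIC)]))
E
```

```text
t 33.82 pos [515.4 220.9 178.2] yaw 5.84 toolz [-0.0023  0.0084] down_in_tool [0.0015 0.0086] F [0.1 0.2 0.8] T [-0.15 -0.11  0.04] w 12.7 q [-0.99  0.74  0.9   1.84 -0.73  0.93 -1.21]
[-0.9875  0.7402  0.9035  1.843  -0.7337  0.931  -1.2096] [ -0.13 -47.43  11.98 -13.74  -0.24   0.19  -0.19]
t 33.87 pos [515.3 220.9 178.2] rot [-3.133e+00  2.000e-03  1.020e-01] q [-0.99  0.74  0.9   1.84 -0.73  0.93 -1.21] F [ 0.3 -0.5  0.6] T [-0.2  -0.11  0.08] w 13.1
```

View pics/t10.png

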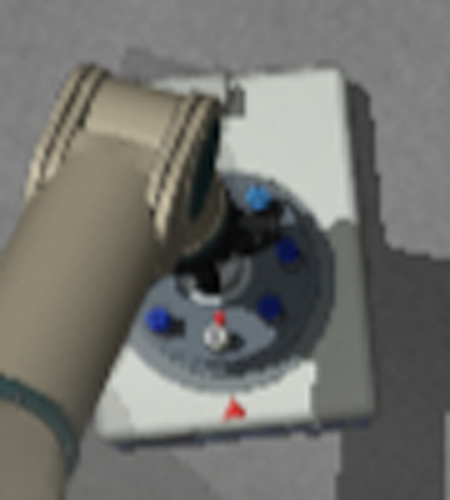

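View pics/w10.png

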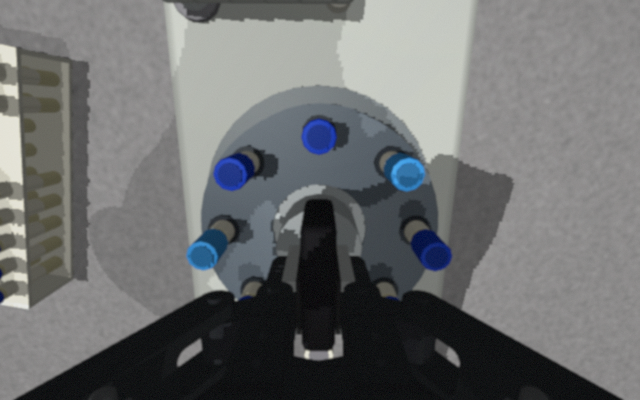

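```bash
python3 - <<'E'
from h import *
p=pickle.load(open("top10.pkl","rb"));im=p["image"];hsv=cv2.cvtColor(im,cv2.COLOR_BGR2HSV)
red=(((hsv[...,0]<10)|(hsv[...,0]>170))&(hsv[...,1]>120)).astype(np.uint8)
n,l,st,ce=cv2.connectedComponentsWithStats(red[125:225,215:305])
for i in range(1,n): print("red",st[i],ce[i]+[215,125])
o=np.array([514.6,221.1])
big=[i for i in range(1,n)]
for i in big:
    c=ce[i]+[215,125]
    for z in(74,78+70): 
        w=ray_at_z(p,*c,z)[:2];print(z,w.round(1),np.degrees(np.arctan2(*(w-o)[::-1]))%360)
# white cap crop px approx (217,337)/5 +(215,125)
sub=im[186:200,250:268].astype(int);print(sub.min(2))
E
```

```text
red [43 63  2  2  4] [258.5 188.5]
red [45 80  4  3  7] [261.42857143 206.42857143]
74 [484.  228.5] 166.4197118357958
148 [472.6 219. ] 182.85943550360162
74 [414.1 216.8] 182.46794504504905
148 [405.4 207.7] 186.9866459218128
[[102 101 103 101 101 100  97  96  95  73  71  72  73  73  50  45  28  15]
 [ 99 101 101 102 102 102 101 105  92  78 105 101 101 102  79  73  44  19]
 [ 77  82  98 102 101 102 102  98  55  54 103 102 101 101 102 103  81  40]
 [ 35  42  92 102 102 102  98 118  83  46 101 103 103 101 102 101 102  80]
 [ 30  43  93 102 102 103 127 145 133 110  96 100 102 101 103 103 102 102]
 [ 41  44  94 103 101 111 166 144 146 173  96  75  81  98 102 102 102 103]
 [ 74  75  97 102 103 115 181 141 133 178  93  35  43  76 100 103 103 103]
 [104 103 103 102 103 104 155 142 136 132  78  38  43  47  94 102 103 103]
 [104 104 104 104 103 104  90 120 121  76  52  38  45  72  98 102  94  82]
 [ 96  96 102 104 104 104 103  84  78  64  69  73  76  93  92  83  67  47]
 [ 92  92 102  99  93  96  96  95  85  80  88  91  84  72  66  49  49  49]
 [112 102 105  96  88  94  76  71  71  74  65  65  48  48  50  49  49  49]
 [127 113 113  92  99 104  84  78  77  77  57  50  50  49  47  55  54  55]
 [129 130 127 101 107 105 112  97  90  89  64  56  52  53  84  93  96  97]]
```

```bash
python3 - <<'E'
from h import *
p=pickle.load(open("top10.pkl","rb"));p0=pickle.load(open("top0.pkl","rb"))
w=ray_at_z(p,257.6,191.7,171);t=ray_at_z(p,261.4,206.2,74)
# axis from top0: flange depth / nose
C=cloud(p0)
c=C[130:225,222:300].reshape(-1,3)
# flange circle via bright mask in top0
g=cv2.cvtColor(p0["image"],cv2.COLOR_BGR2GRAY)
q=c[(c[:,2]>112)&(c[:,2]<130)&(np.hypot(c[:,0]-514,c[:,1]-221)<20)];print("nose top cam",len(q),q.mean(0).round(1))
print("cap",w.round(1),"tri centroid",t.round(1))
for o in ([514.5,221.1],q.mean(0)[:2]):
    print([round(float(np.degrees(np.arctan2(*(v[:2]-o)[::-1]))%360),1) for v in(w,t)],[np.hypot(*(v[:2]-o)).round(1) for v in(w,t)])
a=p0["image"][155:208,232:290];cv2.imwrite("pics/a.png",cv2.resize(a,None,fx=10,fy=10,interpolation=cv2.INTER_CUBIC))
# opposite blue caps in wrist image: w10 fin orientation
s,W=pickle.load(open("w10.pkl","rb"));C=cloud(W)
m=((C[...,2]>203.5)&(C[...,2]<208.5)&(np.hypot(C[...,0]-514.5,C[...,1]-221)<32)).astype(np.uint8)
m=cv2.morphologyEx(m,cv2.MORPH_OPEN,np.ones((3,3)));n,l,st,ce=cv2.connectedComponentsWithStats(m)
i=1+np.argmax(st[1:,4]);print(st[i],cv2.minAreaRect(C[l==i][:,:2].astype(np.float32)))
# caps: blue pixels at z~171
hsv=cv2.cvtColor(W["image"],cv2.COLOR_BGR2HSV)
b=((hsv[...,0]>95)&(hsv[...,0]<130)&(hsv[...,1]>170)&(abs(C[...,2]-171)<3)).astype(np.uint8)
n,l,st,ce=cv2.connectedComponentsWithStats(b)
for i in range(1,n):
    if st[i,4]>200:
        q=C[l==i].mean(0);d=q[:2]-[514.9,221.2];print(q.round(1),np.hypot(*d).round(1),((np.degrees(np.arctan2(d[1],d[0]))+22.5)%45-22.5).round(2))
E
```

```text
nose top cam 18 [512.  225.9 120.8]
cap [457.2 219.3 171. ] tri centroid [414.9 216.9  74. ]
[181.8, 182.4] [np.float64(57.3), np.float64(99.6)]
[186.8, 185.3] [np.float64(55.2), np.float64(97.5)]
[ 284  225   68  127 4352] ((516.1986694335938, 222.46133422851562), (25.53453254699707, 55.51017379760742), 85.36571502685547)
[573.6 226.5 171.1] 58.9 5.11
[552.8 265.  171.1] 57.9 4.12
[561.  184.7 171. ] 58.8 6.63
[510.9 277.4 171.1] 56.3 4.12
[522.6 163.9 171. ] 57.8 7.68
```

```bash
python3 - <<'E'
import numpy as np
from scipy.optimize import least_squares
P=np.array([[573.6,226.5],[552.8,265],[561,184.7],[510.9,277.4],[522.6,163.9]])
k=np.array([0,1,-1,2,-2])*np.pi/4
f=lambda x:(np.c_[x[0]+58*np.cos(x[2]+k),x[1]+58*np.sin(x[2]+k)]-P).ravel()
r=least_squares(f,[514,221,.09]);print(r.x[:2],np.degrees(r.x[2]),r.fun.round(1))
E
```

```text
[516.32231318 220.63252045] 5.876937733680171 [ 0.4  0.1  0.1  0.6  0.3 -0.7 -0.5  0.9 -0.3 -1. ]
```

Emit:
{"api": "send_rows", "payload": {"rows": [[-1,0,0,0,0.008],[-1,0,0,0,0.006],[-1,0,0,0,0]]}}

```text
clock: 34.17
eef_pos: [515.3, 220.9, 178.2]
tool_rot: [-3.133, 0.002, 0.088]
force: [-0.2, 0.1, -0.4]
width: 12.9
```

```bash
bash st.sh
```

```text
t 34.17 pos [515.3 220.9 178.2] yaw 5.05 toolz [-0.0024  0.0088] down_in_tool [0.0016 0.009 ] F [-0.2  0.1 -0.4] T [-0.25 -0.14  0.09] w 12.9 q [-0.99  0.74  0.91  1.84 -0.74  0.93 -1.22]
[-0.9887  0.7415  0.9067  1.8432 -0.7365  0.9327 -1.2203] [ -0.09 -47.66  12.05 -13.73  -0.25   0.23  -0.14]
```

Emit:
{"api": "send_rows", "payload": {"rows": [[1,0,0,0,0],[1,0,0,0,0],[1,0,0,0,0],[1,0,0,-0.004,0],[1,0,0,-0.01,0],[1,0,0,-0.02,0],[1,0,0,-0.03,0],[1,0,0,-0.03,0],[1,0,0,-0.03,0],[1,0,0,-0.02,0]]}}

```text
clock: 35.0
eef_pos: [512.3, 219.0, 327.0]
tool_rot: [-3.135, 0.013, 0.084]
force: [0.7, 0.6, 0.7]
width: 85.1
```

Emit:
{"api": "send_rows", "payload": {"rows": [[1,-0.015,0,-0.01,0],[1,-0.025,0,-0.01,0],[1,-0.03,0,-0.01,0],[1,-0.03,0,-0.01,0],[1,-0.03,0,0,0],[1,-0.02,0,0,0],[1,0,0,0,0]]}}

```text
clock: 35.58
eef_pos: [362.4, 201.7, 378.3]
tool_rot: [-3.129, 0.003, 0.078]
force: [0.7, 0.3, -0.1]
width: 85.5
```

```bash
bash st.sh; python3 - <<'E'
from h import *
from cell import *
p=get_image("top");pickle.dump(p,open("top11.pkl","wb"));s,w=wshot("w11");q=get_image("scene");cv2.imwrite("pics/s11.png",q["image"]);pickle.dump(q,open("s11.pkl","wb"))
cv2.imwrite("pics/t11.png",p["image"])
E
```

```text
t 35.58 pos [362.4 201.7 378.3] yaw 4.46 toolz [-0.0036  0.0121] down_in_tool [0.0027 0.0124] F [ 0.7  0.3 -0.1] T [0.   0.02 0.03] w 85.5 q [-1.56  0.27  1.27  1.91 -0.3   1.17 -1.67]
[-1.5568  0.2716  1.273   1.9097 -0.2966  1.1667 -1.6679] [ -0.86 -20.47   5.73 -20.41   0.17  -0.1   -0.5 ]
t 35.63 pos [364.  202.1 378.7] rot [-3.129  0.     0.078] q [-1.55  0.27  1.27  1.91 -0.3   1.17 -1.67] F [-0.6 -0.4  0.7] T [-0.02 -0.01  0.04] w 85.0
```

View pics/w11.png

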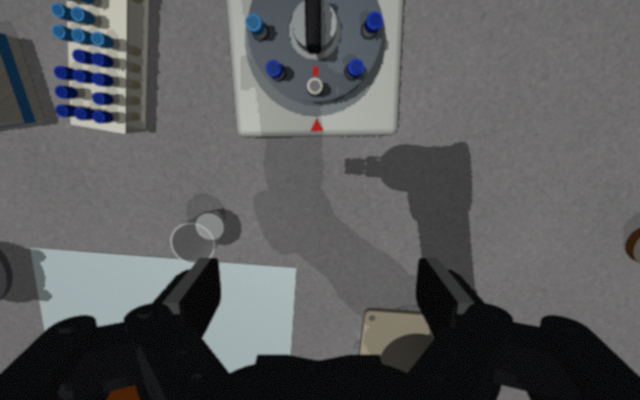

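View pics/s11.png

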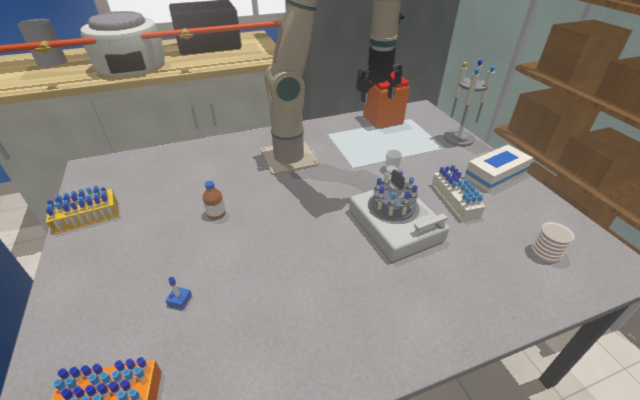

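View pics/t11.png

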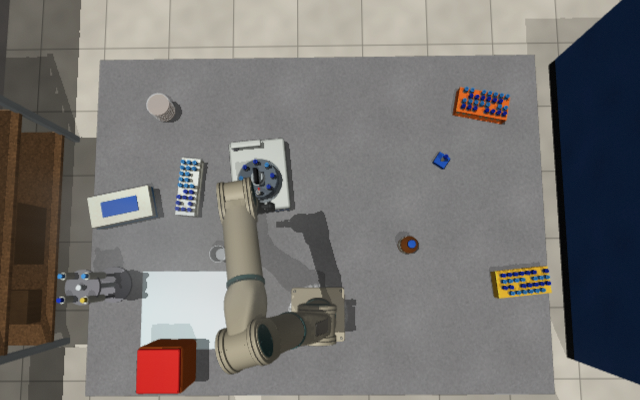

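```bash
python3 - <<'E'
from h import *
from scipy.optimize import least_squares
s,p=pickle.load(open("w11.pkl","rb"));C=cloud(p);im=p["image"];hsv=cv2.cvtColor(im,cv2.COLOR_BGR2HSV)
red=(((hsv[...,0]<10)|(hsv[...,0]>170))&(hsv[...,1]>120)).astype(np.uint8);red[160:]=0
n,l,st,ce=cv2.connectedComponentsWithStats(red)
for i in range(1,n):
    if st[i,4]>10: print("red",st[i],ce[i].round(1),ray_at_z(p,*ce[i],74 if ce[i][1]>100 else 148).round(1))
b=((hsv[...,0]>95)&(hsv[...,0]<130)&(hsv[...,1]>170)&(abs(C[...,2]-171)<3)).astype(np.uint8);b[120:]=0;b[:,:220]=0
n,l,st,ce=cv2.connectedComponentsWithStats(b)
for i in range(1,n):
    if st[i,4]>30: print("blue",ray_at_z(p,*ce[i],171).round(1),st[i,4])
g=im.min(2).astype(float);g[:76]=0;g[96:]=0;
win=np.zeros_like(g);win[77:97,305:326]=1;m=(g*win>150)
v,u=np.nonzero(m);print("white",u.mean(),v.mean(),len(u),ray_at_z(p,u.mean(),v.mean(),171).round(1), np.median(C[m],axis=0).round(1))
q=C[(C[...,2]>203)&(C[...,2]<209)&(np.hypot(C[...,0]-515,C[...,1]-221)<40)];print("fin",len(q),np.median(q,axis=0).round(1),cv2.minAreaRect(q[:,:2].astype(np.float32)))
E
```

```text
red [312  66   6  10  50] [314.9  70.5] [474.4 216.6 148. ]
red [311 120  11  11  76] [316.2 126.4] [414.2 211.9  74. ]
blue [519.8 163.5 171. ] 237
blue [506.6 274.1 171. ] 45
blue [477.7 176.6 171. ] 212
blue [470.6 257.2 171. ] 178
white 309.25 83.125 8 [459.7 220.7 171. ] [459.2 221.7 171.5]
fin 748 [505.9 220.1 205.7] ((505.6056213378906, 220.29190063476562), (36.96510314941406, 13.846858024597168), 4.616966724395752)
```

```bash
python3 -c "
from cell import *
print(finish_job())"
```

```text
the job is handed in; nothing more can be done
None
```

The carousel is home on the spindle, its white-capped tube is at the red pointer, and the gripper has let go and is clear. I handed the job in at about 36 s of the 67 s; `finish_job` reports no verdict.

**How it went**
- **Keyway:** the wrist depth picture showed it about 35° counter-clockwise of the pointer.
- **Carousel:** I first turned it at its place on the bench. I set it down and let go, levelled the arm, then gripped it again and carried it to the spindle.
- **Keying:** the tab met the shoulder under roughly 9 N. A turn of about 5° clockwise dropped it into the keyway.
- **Seating:** lowering the last few millimetres ended in a brief contact of roughly 20 N. I opened the fingers so it could settle flat, then gripped it again. I then turned carousel and spindle together by about 35°.

**Last checks, from the wrist camera after release**
- **Height:** the fin top is at 205.7 mm against 206 mm expected when home.
- **Alignment:** the carousel's heading is 5.0° and the pointer's is 4.9°.
- **Bystanders:** I saw no change in the rack, bottle, tube block or beaker in the pictures.

**What did not go cleanly**
- **Tilt:** the tool tilts slowly during fast moves, so the carousel leaned about 3° when I lowered it onto the spindle. It levelled when released.
- **Top camera:** it put things up to about 5 mm from where the wrist camera did, and its estimate of cap to pointer ran from −0.6° to +1.5°. I relied on the wrist camera.
- **White cap:** too few of its pixels were picked out in the last picture, so the final alignment comes from the neighbouring caps, with the fin agreeing.

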